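# Set, fill and close the stock mill at an oden booth

## Task

Get the mill ready to grind dried bonito for the stock. While its hopper is still empty, turn the steel adjusting ring clockwise until the burrs touch, then back it off three clicks and let go; after that put every dried chunk from the board into the hopper and close it with its dovetailed wooden lid, slid narrow end first along the tapered way until it wedges tight. Leave the other things on the counter where they are, and leave the ring at three clicks.

Things in the scene. Friction and masses are not known exactly. Their poses are not given: they have to be found in the camera images.
- mill: Wooden counter mill, fixed, case 200 (its x) x 270 (its y) x 100 mm tall; origin at the underside, x points away from the robot along the lid's way, y left, z up. Left part (y +5 to +130 mm): burr housing with the ring on top. Right part: the hopper, an open well from x -30 to +50, y -101 to -29 mm, floor at 35 mm, edge at 100 mm.
- mill_ring (a joint): Steel adjusting ring, 60 mm diameter, 112 to 150 mm high, upright axis at mill x 0, y +70. Rad: 0 = burrs touching (hard stop), growing anticlockwise seen from above (opening), up to 3.6. Clicks every 24 degrees (0.419 rad); three clicks off the stop = 1.257. Released, it springs softly into the nearest click. Turns with about 0.1 N m. Starts 2 to 6 clicks open.
- ring_grip (a point): Point on the ring's axis at a good height to grip: 140 mm above the counter, 40 mm above the case top. It turns with the ring. A brass mark on the ring's top points at one of 15 lines on the case, one line a click, the thick line (along mill +x) when the burrs touch.
- way (a point): On the axis of the tapered way, on the case top: mill x 0, y -65, z 100 mm. Two wooden rails 10 mm wide along mill x converge from 115 mm apart at the open near end (x -98) to 74 mm at the far end (each leans in 0.105 rad); tops at 115 mm. Each has a lip, 110 to 115 mm high, that overhangs the way by 4 mm and keeps the lid down.
- lid_home (a point): Point of the mill where the origin of the lid lies when the lid is wedged tight: mill x +17.5, y -65, z 100 mm; axes as the mill's.
- lid_entry (a point): Point of the mill 90 mm nearer than lid_home along mill x, at the same height: here the lid can be laid straight down on the open near end of the way, between the lips with 5 mm to spare on either side, and then pushed along +x; from about 40 mm before home the lips hold it down.
- hopper (a point): Centre of the hopper's floor, 35 mm above the counter.
- lid: Loose wooden lid lying on the counter, 8 mm thick, 125 mm long along its x, tapering from 104 mm wide (-x end) to 78 mm (+x end, goes in first), about 140 g. Origin at the centre of its underside, z up. It slides easily; pushing the handle with about 12 N wedges its edges between the rails; it stops there firmly, at lid_home.
- lid_handle (a point): Middle of the lid's handle, 23 mm above the lid's underside: a dark wooden bar on the lid's centre, 44 mm long (lid y), 12 mm thick (lid x), rising 30 mm above the lid's top (to 38 mm above its underside).
- board: Thin plywood board, 160 x 260 x 8 mm, fixed on the counter; origin at the centre of its underside. The chunks lie on it at first.
- chunk0: Hard dried bonito chunk, dark wood-brown, 36 (x) x 26 (y) x 24 (z) mm, 25 g, origin at its centre; there are three to five of these, the rest absent.
- chunk1: Hard dried bonito chunk, dark wood-brown, 36 (x) x 26 (y) x 24 (z) mm, 25 g, origin at its centre; there are three to five of these, the rest absent.
- chunk2: Hard dried bonito chunk, dark wood-brown, 36 (x) x 26 (y) x 24 (z) mm, 25 g, origin at its centre; there are three to five of these, the rest absent.
- chunk3: Hard dried bonito chunk, dark wood-brown, 36 (x) x 26 (y) x 24 (z) mm, 25 g, origin at its centre; there are three to five of these, the rest absent.
- chunk4: Hard dried bonito chunk, dark wood-brown, 36 (x) x 26 (y) x 24 (z) mm, 25 g, origin at its centre; there are three to five of these, the rest absent.
- cup: Tan paper-look cup, 72 mm wide, 75 mm tall; leave alone. Origin at its underside.
- soy: Amber sauce bottle, 52 mm wide, 140 mm tall; leave alone. Origin at its underside.
- saucer: White saucer, 90 mm wide, 18 mm tall; leave alone. Origin at its underside.
- mustard: Small blue jar, 56 mm wide, 70 mm tall; leave alone. Origin at its underside.
- teacan: Plain steel can, 70 mm wide, 90 mm tall; leave alone. Origin at its underside.
Mind the look-alikes: they are no part of the job. Leave any purple look-alike of the chunk4 alone.

How it is judged (in metres and radians):
On the way, in this order (a step that is already met when the one before it is completed fails the run):
1. the ring is turned clockwise until the burrs touch (value of joint mill_ring below 0.07 rad), for 0.1 s.
2. the ring is backed off three clicks and let go (value of joint mill_ring between 1.107 and 1.407 rad and contact force between the fingers and mill_ring below 0.1 N), for 0.3 s.
3. every chunk lies in the hopper (x of chunk0 in the frame of mill between -0.03 and 0.05 m and y of chunk0 in the frame of mill between -0.101 and -0.029 m and z of chunk0 in the frame of mill between 0.035 and 0.085 m and contact force between the fingers and chunk0 below 0.1 N and linear speed of each of chunk0, chunk1, chunk2, chunk3, chunk4 below 0.02 m/s and x of chunk1 in the frame of mill between -0.03 and 0.05 m and y of chunk1 in the frame of mill between -0.101 and -0.029 m and z of chunk1 in the frame of mill between 0.035 and 0.085 m and contact force between the fingers and chunk1 below 0.1 N and x of chunk2 in the frame of mill between -0.03 and 0.05 m and y of chunk2 in the frame of mill between -0.101 and -0.029 m and z of chunk2 in the frame of mill between 0.035 and 0.085 m and contact force between the fingers and chunk2 below 0.1 N and x of chunk3 in the frame of mill between -0.03 and 0.05 m and y of chunk3 in the frame of mill between -0.101 and -0.029 m and z of chunk3 in the frame of mill between 0.035 and 0.085 m and contact force between the fingers and chunk3 below 0.1 N and x of chunk4 in the frame of mill between -0.03 and 0.05 m and y of chunk4 in the frame of mill between -0.101 and -0.029 m and z of chunk4 in the frame of mill between 0.035 and 0.085 m and contact force between the fingers and chunk4 below 0.1 N), for 0.2 s.
At the end, for the whole second after the job is handed in: Ring at three clicks (1.257 rad, within 0.15), every present chunk at rest in the hopper (its centre below 85 mm), lid lying flat in its way within 4 mm of the tight position along the way and sideways and 0.05 rad, at rest (all of step 3 and value of joint mill_ring between 1.107 and 1.407 rad and x of lid in the frame of lid_home between -0.004 and 0.004 m and y of lid in the frame of lid_home between -0.004 and 0.004 m and z of lid in the frame of lid_home between -0.004 and 0.005 m and angle between the x axis of lid and the x axis of mill, either way round below 0.05 rad and angle between lid's own z axis and vertical below 0.05 rad and linear speed of lid below 0.01 m/s); the robot touches nothing.
It fails at once if a chunk is in the hopper while the ring is not at three clicks (((x of chunk0 in the frame of mill between -0.03 and 0.05 m and y of chunk0 in the frame of mill between -0.101 and -0.029 m and z of chunk0 in the frame of mill between 0.035 and 0.085 m) or (x of chunk1 in the frame of mill between -0.03 and 0.05 m and y of chunk1 in the frame of mill between -0.101 and -0.029 m and z of chunk1 in the frame of mill between 0.035 and 0.085 m) or (x of chunk2 in the frame of mill between -0.03 and 0.05 m and y of chunk2 in the frame of mill between -0.101 and -0.029 m and z of chunk2 in the frame of mill between 0.035 and 0.085 m) or (x of chunk3 in the frame of mill between -0.03 and 0.05 m and y of chunk3 in the frame of mill between -0.101 and -0.029 m and z of chunk3 in the frame of mill between 0.035 and 0.085 m) or (x of chunk4 in the frame of mill between -0.03 and 0.05 m and y of chunk4 in the frame of mill between -0.101 and -0.029 m and z of chunk4 in the frame of mill between 0.035 and 0.085 m)) and not (value of joint mill_ring between 1.047 and 1.467 rad)).
It fails at once if another thing on the counter is shifted by more than 4 cm (distance of any of cup, soy, saucer, mustard, teacan from where it was at the start of the episode above 0.04 m).
Of chunk0, chunk1, chunk2, chunk3, chunk4 only 3 to 5 are there at a start; the rules pass over those that are not, and their reading is None.
At some moment in a run one of chunk0, chunk1, chunk2, chunk3, chunk4 may be knocked a few centimetres aside while the robot is not near it.
Once in a run the grip may slacken for a moment while it holds something.
It also fails if it takes over 210 s, if anything falls off the work surface, if the arm or the gripper's body presses on something with over 40 N, if the wrist force passes 120 N, or if a joint passes its speed limit or range.

## Robot

A 6-joint arm with a two-finger parallel gripper is mounted at the origin on the work surface. World frame = base frame: x ahead of the robot, y to its left, z up, the work surface at z = 0. Lengths are in mm, angles in rad, forces in N, time in s.
With the tool pointing down it reaches from about 350 to 775 mm from the base axis. Payload 7.3 kg.
Tool frame: the origin (TCP) lies at the very end of the fingers, on their centre line; the grasp point (between the pads) lies 19 mm behind it; z points along the fingers, y is the line along which they close (so a half turn about z gives the same grasp; the last joint's range is limited). The gripper opens to 92 mm and grips with 3 to 60 N. Pads are 19 mm wide; open, the fingers measure 130 mm over their backs; the gripper's body (75 mm by 190 mm) begins 47 mm behind the grasp point.
Start: joints at [-1.402, 0.342, 1.524, -0, 1.275, -0.146], TCP at [162.576, -499.213, 226.741] pointing down, gripper open.
Joint ranges: [-2.53, 2.53], [-0.77, 2.02], [0.04, 2.7], [-1, 4.14], [0.28, 2.66], [-3.11, 3.11]. Speed limits (rad/s): [2.57, 2.57, 3.14, 3.14, 3.14, 3.14].

## Interface

Orientations are given as [roll, pitch, yaw] about the fixed x, y, z axes, in that order (R = Rz(yaw) Ry(pitch) Rx(roll)).
In Python, from plant import * gives the robot as it stands.
- The arm moves only by the tool arm_command, never from a script. Its arguments are lists of equal length, an entry for each row: "gripper": the finger opening in mm, from 0 to 91.8; "dp": the shift along the tool's x, y, z in units of 25 mm (1.0 is 25 mm), a list of three; "twist": the turn about the tool's z in units of 5 degrees (1.0 is 5 degrees). A call has exactly 5 rows; each row shifts and turns the commanded pose from where the row before left it, along the tool's axes as they then stand; what a row does not reach is not made up. A row lasts 1/8 s, in which the tool goes at most 62.5 mm and 10.7 degrees, less where a joint would pass 70% of its speed; a pose out of reach is approached as far as the arm can. A call is refused whole if a number of a shift passes 1 or a number of a turn 1, either way. A call with a gripper value outside its range is refused whole. The fingers move at their own pace and stop on an object; the grip force is fixed at half the most. Time passes only in rows, so rows that do not move let the fingers close, or fill a call up. It gives the time, the measured TCP pose, the force, the opening and the grip force at its end, in the units of the state.
- get_obs(): the state, without advancing time (a new reading comes with each control period).
- capture(name): name is "scene" or "side" or "wrist"; returns the picture (384x512x3 uint8, red, green, blue); there is no depth.
- get_calibration(name): a dict with "mtx" (3x3 intrinsics, pixels), "position" and "attitude" of the camera in the world; the wrist camera has in their place "mount" (4x4, takes a point from camera to tool coordinates, whose origin is the TCP and whose axes are the flange's). Camera axes: x right, y down, z forward; pixel columns grow to the right and rows downward; lengths in mm; the calibration is good to about 2 mm. A picture is of the moment at which its call begins: read the wrist's pose just before it. get_calibration takes no time and is no camera call.
- close_job(): hands the job in; it is judged then, once.
The state is a dict: "time": time; "joint_positions": joint angles; "dq": joint speeds; "tau": joint torques, N m; "tool_pos": TCP position; "tcp_rot": TCP orientation; "contact_force": force on the tool from outside, world axes, zero at the start; "moment": the same for the moment, N m; "grip_width": finger opening in mm; "finger_force": force on a finger pad.
Only numpy, scipy, OpenCV 4.12 (cv2) and the standard library are available. Lean on these libraries where they do the work, as an engineer would, in place of code of your own. Each camera call takes 0.05 s, during which the arm holds its last target. There are 200 camera calls.

## Working session

There is one attempt and no reset: what is moved stays moved. The work goes in short steps, Python scripts to look and compute and a tool call to move; the robot and the scene stay as the last step left them, time stands still between calls to the robot, and variables do not carry over. Pictures are saved under pics/ and viewed, at most 14 in all, crops included, and the job is handed in when it is done.

Besides the shell and the picture viewer there is one more tool, called after "Emit:" as name(argument=value, ...), one argument or row to a line, values as JSON. arm_command: Moves the arm, as the interface text tells. Its arguments: {"type":"object","properties":{"gripper":{"type":"array"},"dp":{"type":"array"},"twist":{"type":"array"}},"required":["gripper","dp","twist"]}

```bash
mkdir -p pics; ls
python3 - <<'E'
from plant import *
import cv2,numpy as np
o=get_obs();print(o)
a=capture("scene");b=capture("side");c=capture("wrist")
for n,i in zip("abc",(a,b,c)): cv2.imwrite(f"pics/{n}.png",i[...,::-1])
cv2.imwrite("pics/ab.png",np.hstack([cv2.resize(x,(800,600))[...,::-1] for x in (a,)]))
for n in ("scene","side","wrist"): print(n,get_calibration(n))
E
```

```text
pics
{'time': 0.0, 'joint_positions': array([-1.40197565e+00,  3.42737377e-01,  1.52503877e+00,  5.51018829e-06,
        1.27537915e+00, -1.45993637e-01]), 'dq': array([ 0.00033557,  0.00136414, -0.00063808,  0.00028909,  0.00080584,
       -0.00040726]), 'tau': array([-1.21436555e-03, -4.31245637e+01, -2.44223785e+01,  7.15371617e-02,
        5.58959472e-02, -1.60667018e-04]), 'tool_pos': array([ 162.51705222, -498.77999507,  226.02976152]), 'tcp_rot': array([-3.14004740e+00, -2.32539370e-04,  3.14812525e-01]), 'contact_force': array([-0.29639719, -0.13896115, -1.05486159]), 'moment': array([0.02815937, 0.05426274, 0.00132599]), 'finger_force': 0.0, 'grip_width': 91.64508591876371}
scene {'mtx': array([[383.8555088 ,   0.        , 248.17283297],
       [  0.        , 383.8555088 , 191.55433857],
       [  0.        ,   0.        ,   1.        ]]), 'position': array([959.65832182, 555.84932337, 822.71503529]), 'attitude': array([-2.35592385,  0.00544819,  2.48127356])}
side {'mtx': array([[395.62667765,   0.        , 256.54681724],
       [  0.        , 395.62667765, 192.42785177],
       [  0.        ,   0.        ,   1.        ]]), 'position': array([ 288.15175296, -923.31169419,  746.82232507]), 'attitude': array([-2.1655526 ,  0.00806323, -0.27974052])}
wrist {'mtx': array([[321.81995049,   0.        , 253.093755  ],
       [  0.        , 321.81995049, 191.0425097 ],
       [  0.        ,   0.        ,   1.        ]]), 'mount': array([[ 3.98804723e-04, -9.64694618e-01, -2.63370717e-01,
         7.10739825e+01],
       [ 9.99999919e-01,  3.99904241e-04,  4.94330661e-05,
         8.37118912e-01],
       [ 5.76352539e-05, -2.63370715e-01,  9.64694699e-01,
        -1.57446979e+02],
       [ 0.00000000e+00,  0.00000000e+00,  0.00000000e+00,
         1.00000000e+00]])}
```

View pics/ab.png

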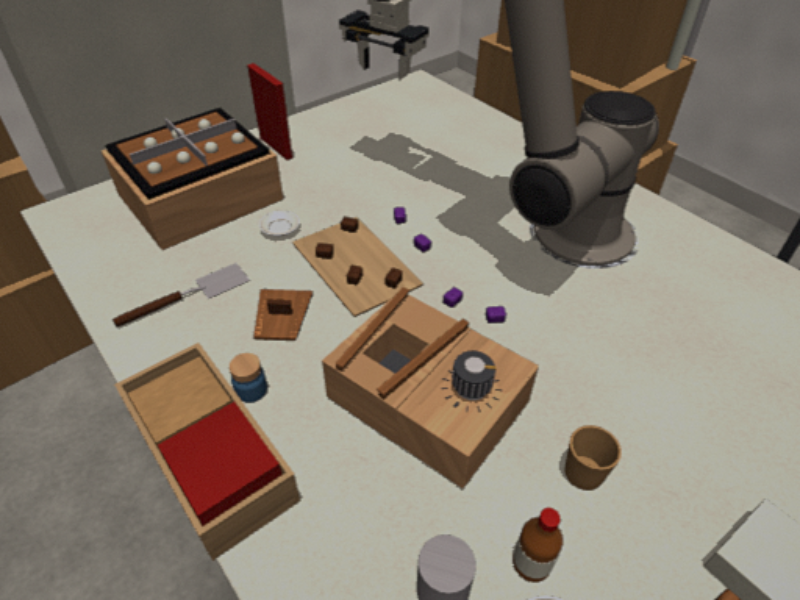

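View pics/b.png

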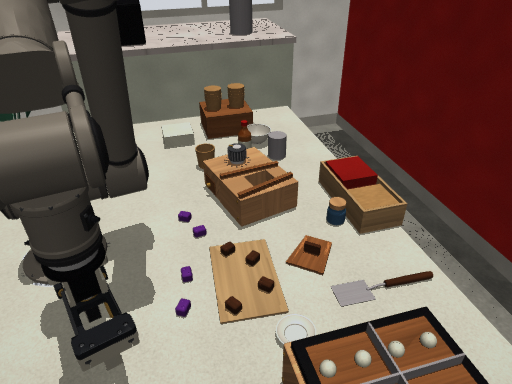

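The scene view (800x600) shows four brown chunks near (325,250), (350,224), (355,274) and (394,277). The lid is at (283,313) and the ring at (473,372). Four purple look-alikes lie beside the board. The side view agrees with this.

```bash
cat > h.py <<'E'
from plant import *
import cv2,numpy as np
from scipy.spatial.transform import Rotation as R
def cam(n,o=None):
    c=get_calibration(n)
    if n!="wrist": return c["mtx"],R.from_euler("xyz",c["attitude"]).as_matrix(),c["position"]
    T=np.eye(4);T[:3,:3]=R.from_euler("xyz",o["tcp_rot"]).as_matrix();T[:3,3]=o["tool_pos"]
    T=T@c["mount"];return c["mtx"],T[:3,:3],T[:3,3]
def cast(C,uv,z):
    K,Rm,p=C;d=Rm@np.linalg.inv(K)@np.array([uv[0],uv[1],1.]);return p+d*(z-p[2])/d[2]
def proj(C,X):
    K,Rm,p=C;q=K@(Rm.T@(np.array(X)-p));return q[:2]/q[2]
def blobs(m,lo,hi=1e9):
    n,l,s,c=cv2.connectedComponentsWithStats(m.astype(np.uint8))
    return [(c[i],s[i,4],l==i) for i in range(1,n) if lo<s[i,4]<hi]
def snap(name="wrist",f=None):
    o=get_obs();im=capture(name)
    if f: cv2.imwrite("pics/"+f+".png",im[...,::-1])
    return cam(name,o),im,o
E
python3 - <<'E'
from h import *
C=cam("scene");np.set_printoptions(precision=1,suppress=True)
f=.64
for n,u,v,z in [("L",325,368,100),("near",465,484,100),("R",537,372,100),("T",410,292,115),("ring",473,360,150),("mark",489,367,150),
 ("c",325,250,20),("c",350,224,20),("c",355,274,20),("c",394,277,20),("handle",280,307,30),("lid",260,290,8),("lid",312,291,8),("lid",299,339,8),("lid",255,338,8),
 ("board",294,243,8),("b",353,218,8),("b",422,282,8),("b",357,311,8),("jar",248,390,0)]:
    print(n,cast(C,(u*f,v*f),z)[:2])
E
```

```text
L [686.   40.4]
near [648.8 313.1]
R [436.8 245.5]
T [488.1   3.6]
ring [529.  195.4]
mark [520.  218.7]
c [ 484.1 -275. ]
c [ 393.3 -314. ]
c [ 478.  -177.1]
c [ 422.8 -122.6]
handle [ 645.6 -180.4]
lid [ 643.8 -265.3]
lid [ 565.3 -200.1]
lid [ 651.3 -109.6]
lid [ 712.7 -160.8]
board [ 516.  -347.3]
b [ 367.1 -340.5]
b [380.2 -87.1]
b [ 527.9 -101.9]
jar [776.7 -71.7]
```

Emit:
arm_command(
  gripper=[91,91,91,91,91],
  dp=[
    [0.95,-0.77,-0.4],
    [0.95,-0.77,-0.4],
    [0.95,-0.77,-0.4],
    [0.95,-0.77,-0.4],
    [0.95,-0.77,-0.4],
  ],
  twist=[0,0,0,0,0],
)

```text
time: 0.78
tool_pos: [246.1, -369.9, 276.8]
tcp_rot: [-3.141, -0.0, 0.315]
contact_force: [-0.2, -0.6, 0.6]
grip_width: 91.0
finger_force: 0.0
```

Emit:
arm_command(
  gripper=[91,91,91,91,91],
  dp=[
    [0.95,-0.77,-0.4],
    [0.95,-0.77,-0.4],
    [0.95,-0.77,-0.4],
    [0.95,-0.77,-0.4],
    [0.95,-0.77,-0.4],
  ],
  twist=[0,0,0,0,0],
)

```text
time: 1.4
tool_pos: [329.1, -241.6, 326.9]
tcp_rot: [-3.141, 0.0, 0.315]
contact_force: [0.6, -0.4, 0.9]
grip_width: 91.2
finger_force: 0.0
```

Emit:
arm_command(
  gripper=[91,91,91,91,91],
  dp=[
    [0.95,-0.77,0],
    [0.95,-0.77,0],
    [0.95,-0.77,0],
    [0.95,-0.77,0],
    [0.95,-0.77,0],
  ],
  twist=[0,0,0,0,0],
)

```text
time: 2.02
tool_pos: [412.2, -113.4, 326.5]
tcp_rot: [-3.141, 0.0, 0.315]
contact_force: [0.6, 0.2, -1.1]
grip_width: 91.1
finger_force: 0.0
```

Emit:
arm_command(
  gripper=[91,91,91,91,91],
  dp=[
    [0.95,-0.77,0],
    [0.95,-0.77,0],
    [0.95,-0.77,0],
    [0.95,-0.77,0],
    [0.95,-0.77,0],
  ],
  twist=[0,0,0,0,0],
)

```text
time: 2.65
tool_pos: [495.4, 14.9, 326.4]
tcp_rot: [-3.142, 0.001, 0.315]
contact_force: [0.1, -0.7, -1.1]
grip_width: 91.0
finger_force: 0.0
```

Emit:
arm_command(
  gripper=[91,91,91,91,91],
  dp=[
    [0.95,-0.77,0],
    [0.95,-0.77,0],
    [0.95,-0.77,0],
    [0.95,-0.77,0],
    [0,0,0],
  ],
  twist=[0,0,0,0,0],
)

```text
time: 3.28
tool_pos: [561.8, 118.0, 325.6]
tcp_rot: [-3.141, 0.001, 0.317]
contact_force: [-1.1, -0.1, 0.3]
grip_width: 91.0
finger_force: 0.0
```

Run:
```python
from h import *
C,im,o=snap("wrist","w1");print(o["tool_pos"],o["tcp_rot"],o["time"])
cv2.imwrite("pics/w1b.png",cv2.resize(im[...,::-1],(800,600),interpolation=cv2.INTER_CUBIC))
```

```text
[561.82935177 117.99901721 325.63869793] [-3.14107148e+00  1.45677572e-03  3.17015261e-01] 3.275
```

View pics/w1b.png

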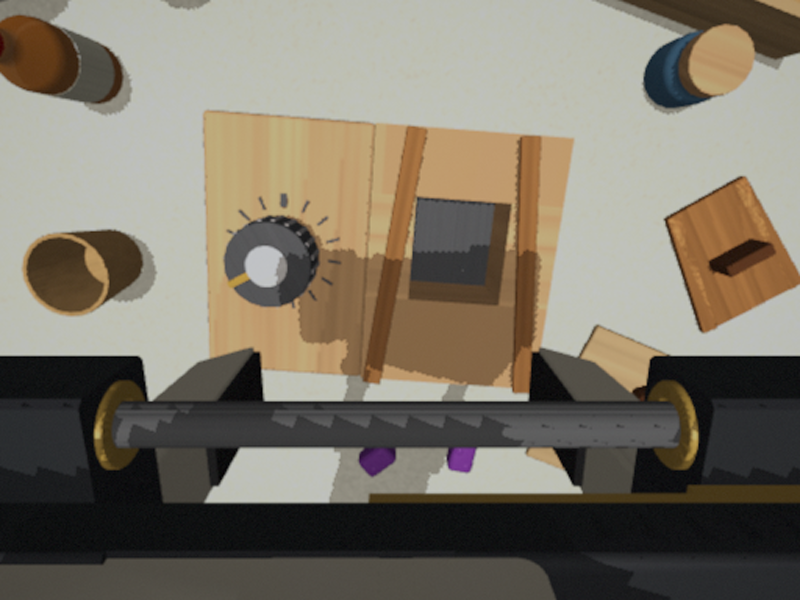

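The wrist view (800x600) shows the mill-top corners at (205,111), (573,138) and (213,372). The ring centre is about (266,262), the brass mark is at (236,283) and the thick line is at (284,200).

Run:
```python
from h import *
np.set_printoptions(precision=1,suppress=True)
im=cv2.imread("pics/w1.png");o=get_obs();C=cam("wrist",o);f=.64
P={n:cast(C,(u*f,v*f),z)[:2] for n,u,v,z in [("FL",205,111,100),("FR",573,138,100),("NL",213,372,100),("S1",374,124,100),("S2",363,375,100),("thick",284,200,100),
 ("ring",266,261,150),("mk",236,283,150),("wr0",414,127,115),("wr1",373,382,115),("rr0",530,137,115),("rr1",522,391,115),("hop1",416,197,100),("hop2",510,205,100),("hop3",409,297,100),("hop4",499,304,100)]}
for k in P: print(k,P[k])
# yellow mark mask & grey ring
hsv=cv2.cvtColor(im,cv2.COLOR_BGR2HSV)
roi=np.zeros(im.shape[:2],bool);roi[130:205,135:215]=1
m=(hsv[...,0]>15)&(hsv[...,0]<30)&(hsv[...,1]>130)&roi
for c,a,_ in blobs(m,5): print("mark",c/f,a,cast(C,c,150))
def ang(a,b): d=P[b]-P[a];return np.arctan2(d[1],d[0])
print("yaw",ang("FR","FL")-np.pi/2,ang("NL","FL"),ang("S2","S1"),ang("ring","thick"),"mark",ang("ring","mk"))
# handle + lid
m=(hsv[...,2]<90)&(hsv[...,1]>60);m[:,:440]=0;m[:150]=0;m[180:]=0
for c,a,l in blobs(m,60):
    print("h",c/f,a,cast(C,c,38), cv2.minAreaRect(np.argwhere(l)[:,::-1].astype(np.float32)))
for n,u,v in [("a",666,219),("b",744,178),("c",703,332),("d",805,285)]: print("lid",cast(C,(u*f,v*f),8)[:2])
```

```text
FL [619.3 278.8]
FR [684.4  20.7]
NL [422.9 228.9]
S1 [648.6 161. ]
S2 [458.8 110.7]
thick [576.1 208.9]
ring [540.2 200.9]
mk [519.  216.6]
wr0 [654.6 133.1]
wr1 [462.2 102.4]
rr0 [673.6  54.1]
rr1 [491.9 -13.2]
hop1 [609.  115.5]
hop2 [625.5  46.5]
hop3 [533.9  95.8]
hop4 [550.6  26.2]
mark [237.3 279.9] 60 [521.4 216.2 150. ]
yaw 0.24713721151105617 0.2488514292616909 0.2589970243766425 0.2191113382238399 mark 2.504193154254568
h [736.5 255.5] 393 [ 646.4 -177.9   38. ] ((473.85382080078125, 164.13681030273438), (15.054929733276367, 41.37677764892578), 60.945396423339844)
lid [ 658.  -119.6]
lid [ 714.3 -171. ]
lid [ 567.9 -204.8]
lid [ 642.3 -276.6]
```

Emit:
arm_command(
  gripper=[91,91,91,91,91],
  dp=[
    [0.02,-0.84,0.5],
    [0.02,-0.84,0.5],
    [0.02,-0.84,0.5],
    [0.02,-0.84,0.5],
    [0,0,0.5],
  ],
  twist=[0,0,0,0,-1],
)

```text
time: 3.95
tool_pos: [536.4, 199.4, 263.3]
tcp_rot: [-3.141, 0.0, 0.406]
contact_force: [0.9, -0.8, 0.1]
grip_width: 90.9
finger_force: 0.0
```

Emit:
arm_command(
  gripper=[91,91,91,91,91],
  dp=[
    [0,0,0.6],
    [0,0,0.6],
    [0,0,0.6],
    [0,0,0.6],
    [0,0,0.4],
  ],
  twist=[-1,-1,-1,-1,-1],
)

```text
time: 4.58
tool_pos: [536.7, 197.9, 192.9]
tcp_rot: [-3.141, 0.001, 0.842]
contact_force: [0.2, 0.6, -0.1]
grip_width: 91.0
finger_force: 0.0
```

Emit:
arm_command(
  gripper=[91,91,91,91,91],
  dp=[
    [0,0,0],
    [0,0,0],
    [0,0,0],
    [0,0,0],
    [0,0,0],
  ],
  twist=[-1,-1,-1,-1,-1],
)

```text
time: 5.2
tool_pos: [536.9, 198.0, 193.6]
tcp_rot: [-3.141, 0.0, 1.278]
contact_force: [-0.7, -0.7, -0.7]
grip_width: 91.1
finger_force: 0.0
```

Emit:
arm_command(
  gripper=[91,91,91,91,91],
  dp=[
    [0,0,0],
    [0,0,0],
    [0,0,0],
    [0,0,0],
    [0,0,0],
  ],
  twist=[-1,-1,-1,-1,0],
)

```text
time: 5.82
tool_pos: [537.0, 197.8, 193.7]
tcp_rot: [-3.141, 0.0, 1.624]
contact_force: [0.0, -0.0, 0.4]
grip_width: 91.1
finger_force: 0.0
```

Run:
```python
from h import *
C,im,o=snap("wrist","w2");print(o["tool_pos"],o["tcp_rot"],o["joint_positions"])
```

```text
[536.97279109 197.8363344  193.73705831] [-3.14125901e+00  1.17895536e-04  1.62358342e+00] [ 2.19125511e-01  4.55276559e-01  1.44180983e+00 -6.44168671e-05
  1.24485483e+00  1.66359076e-01]
```

View pics/w2.png

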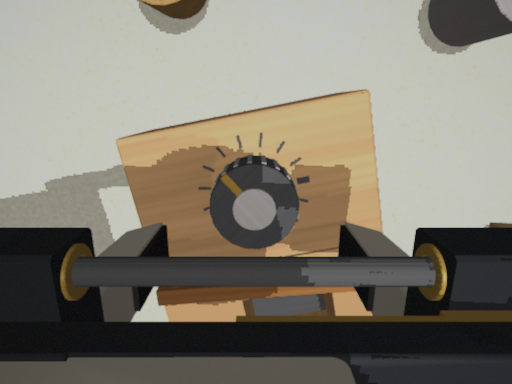

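The wrist view (512x384) shows the ring disc centred at about (254,202). The brass mark points up-left through (230,185) and the thick line is at (303,181), so the ring is about 118°, or 5 clicks, open.

Run:
```python
from h import *
C=cam("wrist",get_obs())
print(cast(C,(254,202.5),150),cast(C,(303,181),100), cast(C,(369,91),100),cast(C,(118,139),100))
```

```text
[537.72413607 205.11768103 150.        ] [577.03093097 209.61501783 100.        ] [619.78878594 280.96335254 100.        ] [430.73294283 235.50166177 100.        ]
```

Emit:
arm_command(
  gripper=[91,91,91,91,91],
  dp=[
    [0,0,0.58],
    [0,0,0.58],
    [0,0,0.58],
    [0,0,0.58],
    [0,0,0.58],
  ],
  twist=[0,0,0,0,0],
)

```text
time: 6.5
tool_pos: [537.3, 197.0, 120.5]
tcp_rot: [-3.141, 0.0, 1.624]
contact_force: [-1.2, -0.1, -0.0]
grip_width: 91.4
finger_force: 0.0
```

Emit:
arm_command(
  gripper=[91,58,50,50,50],
  dp=[
    [0.18,0,0],
    [0,0,0],
    [0,0,0],
    [0,0,0],
    [0,0,0],
  ],
  twist=[0,0,0,0,0],
)

```text
time: 7.12
tool_pos: [537.3, 201.5, 122.0]
tcp_rot: [3.141, -0.0, 1.624]
contact_force: [-0.2, 0.0, 2.5]
grip_width: 59.7
finger_force: 30.0
```

Run:
```python
from h import *
o=get_obs();print(o)
```

```text
{'time': 7.125, 'joint_positions': array([ 2.25352331e-01,  5.29220149e-01,  1.53174459e+00, -1.04763535e-04,
        1.08006190e+00,  1.72498836e-01]), 'dq': array([ 1.07299207e-03, -2.16899932e-04, -7.04302832e-04, -1.18333795e-03,
       -2.45038086e-05, -2.76094016e-03]), 'tau': array([-6.42157788e-02, -4.92620981e+01, -2.16716391e+01,  5.65521105e-02,
       -8.76055215e-02,  3.59363032e-03]), 'tool_pos': array([537.30712385, 201.52730698, 122.04063949]), 'tcp_rot': array([ 3.14101917e+00, -6.09704101e-06,  1.62369917e+00]), 'contact_force': array([-0.21019001,  0.00269949,  2.47906794]), 'moment': array([-0.03140998, -0.14506692,  0.01302999]), 'finger_force': 30.000198483467102, 'grip_width': 59.691304250962354}
```

Emit:
arm_command(
  gripper=[50,50,50,50,50],
  dp=[
    [0,0,0],
    [0,0,0],
    [0,0,0],
    [0,0,0],
    [0,0,0],
  ],
  twist=[1,1,1,1,1],
)

```text
time: 7.75
tool_pos: [537.2, 201.6, 122.1]
tcp_rot: [3.141, -0.0, 1.185]
contact_force: [-1.4, 0.4, 2.0]
grip_width: 59.7
finger_force: 30.0
```

Emit:
arm_command(
  gripper=[50,50,50,50,50],
  dp=[
    [0,0,0],
    [0,0,0],
    [0,0,0],
    [0,0,0],
    [0,0,0],
  ],
  twist=[1,1,1,1,1],
)

```text
time: 8.38
tool_pos: [537.1, 201.6, 122.1]
tcp_rot: [-3.142, -0.0, 0.748]
contact_force: [-0.8, 0.3, 1.9]
grip_width: 59.4
finger_force: 30.0
```

Emit:
arm_command(
  gripper=[50,50,50,50,50],
  dp=[
    [0,0,0],
    [0,0,0],
    [0,0,0],
    [0,0,0],
    [0,0,0],
  ],
  twist=[1,1,1,1,1],
)

```text
time: 9.0
tool_pos: [537.0, 201.7, 122.0]
tcp_rot: [-3.141, -0.0, 0.312]
contact_force: [-2.0, 0.9, 1.3]
grip_width: 59.4
finger_force: 30.0
```

Emit:
arm_command(
  gripper=[50,50,50,50,50],
  dp=[
    [0,0,0],
    [0,0,0],
    [0,0,0],
    [0,0,0],
    [0,0,0],
  ],
  twist=[1,1,1,1,1],
)

```text
time: 9.62
tool_pos: [537.0, 201.9, 122.0]
tcp_rot: [-3.141, 0.0, -0.124]
contact_force: [-2.5, 1.6, 1.4]
grip_width: 60.1
finger_force: 3.0
```

Run:
```python
from h import *
o=get_obs();print(o["tcp_rot"],o["moment"],o["contact_force"],o["grip_width"])
```

```text
[-3.14114348e+00  5.64420458e-05 -1.24235560e-01] [0.261621   0.24399112 0.08515603] [-2.54229939  1.57884494  1.388251  ] 60.14252013940208
```

Emit:
arm_command(
  gripper=[50,50,50,50,50],
  dp=[
    [0,0,0],
    [0,0,0],
    [0,0,0],
    [0,0,0],
    [0,0,0],
  ],
  twist=[0,0,0,0,0],
)

```text
time: 10.25
tool_pos: [537.2, 201.8, 122.0]
tcp_rot: [-3.141, -0.0, -0.121]
contact_force: [-2.4, 2.4, 5.7]
grip_width: 59.8
finger_force: 30.0
```

Emit:
arm_command(
  gripper=[50,50,50,50,50],
  dp=[
    [0,0,0],
    [0,0,0],
    [0,0,0],
    [0,0,0],
    [0,0,0],
  ],
  twist=[0,0,0,0.5,0.5],
)

```text
time: 10.88
tool_pos: [537.2, 201.8, 122.0]
tcp_rot: [-3.141, -0.0, -0.21]
contact_force: [-2.1, 1.8, 5.4]
grip_width: 59.5
finger_force: 30.0
```

Run:
```python
from h import *
C,im,o=snap("wrist","w3");print(o["tcp_rot"],o["moment"],o["contact_force"],o["grip_width"],o["finger_force"])
```

```text
[-3.14116647e+00 -2.73374977e-04 -2.09776155e-01] [0.56461784 0.42980629 0.12032816] [-2.10738357  1.83720906  5.37322783] 59.546608043128366 30.000413060188293
```

View pics/w3.png

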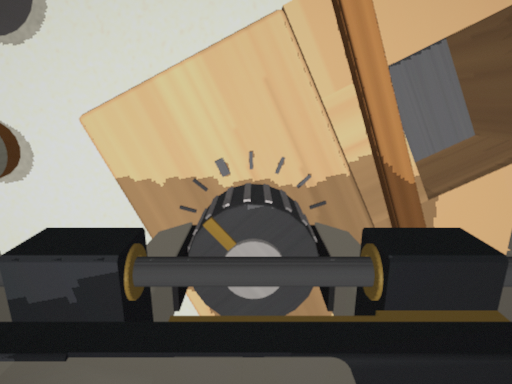

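The fingers hold the ring. The brass mark is at about (215,232) and the thick line is at (222,167), so some turn remains.

Run:
```python
from h import *
C=cam("wrist",get_obs())
c=np.array([537.2,201.8])
print(proj(C,[*c,150]))
for p,z in (((206,221),150),((215,232),150),((222,167),100)):
    d=cast(C,p,z)[:2]-c;print(d,np.arctan2(d[1],d[0]))
```

```text
[251.72983057 269.08616283]
[26.42823408 14.31874068] 0.49652359570372107
[20.71112334 11.76694816] 0.5166682906688439
[39.36990361  8.99550393] 0.22463075559108983
```

Emit:
arm_command(
  gripper=[50,50,50,50,50],
  dp=[
    [0,0,0],
    [0,0,0],
    [0,0,0],
    [0,0,0],
    [0,0,0],
  ],
  twist=[0.8,0.8,0.8,0.5,0],
)

```text
time: 11.55
tool_pos: [537.2, 201.8, 122.0]
tcp_rot: [-3.141, -0.0, -0.462]
contact_force: [-2.2, 2.2, 4.8]
grip_width: 59.5
finger_force: 30.0
```

Run:
```python
from h import *
o=get_obs();print(o["tcp_rot"],o["moment"],o["grip_width"],o["finger_force"],o["tau"][5])
```

```text
[-3.14099061e+00 -1.13529043e-04 -4.62267066e-01] [ 0.59208308  0.38462191 -0.02633927] 59.464906599456754 30.001164972782135 0.1643444923684001
```

Emit:
arm_command(
  gripper=[50,50,50,50,50],
  dp=[
    [0,0,0],
    [0,0,0],
    [0,0,0],
    [0,0,0],
    [0,0,0],
  ],
  twist=[0.5,0.5,0,0,0],
)

```text
time: 12.18
tool_pos: [537.7, 201.5, 122.0]
tcp_rot: [-3.141, -0.001, -0.548]
contact_force: [0.2, 1.4, 5.2]
grip_width: 59.5
finger_force: 30.0
```

Run:
```python
from h import *
C,im,o=snap("wrist","w4");print(o["tcp_rot"],o["moment"],o["grip_width"],o["finger_force"],o["tau"][5])
```

```text
[-3.14098476e+00 -1.14549336e-03 -5.47546786e-01] [0.28905958 0.03481223 0.66651251] 59.518997704929724 30.00065267086029 0.6906097568571568
```

The moment about z jumped to 0.67 N m, so the ring is at the stop. Next I back it off about 74°.

Emit:
arm_command(
  gripper=[50,50,50,50,50],
  dp=[
    [0,0,0],
    [0,0,0],
    [0,0,0],
    [0,0,0],
    [0,0,0],
  ],
  twist=[-1,-1,-1,-1,-1],
)

```text
time: 12.85
tool_pos: [537.8, 201.8, 122.1]
tcp_rot: [-3.141, -0.001, -0.11]
contact_force: [0.5, 2.7, 4.8]
grip_width: 59.5
finger_force: 30.0
```

Emit:
arm_command(
  gripper=[50,50,50,50,50],
  dp=[
    [0,0,0],
    [0,0,0],
    [0,0,0],
    [0,0,0],
    [0,0,0],
  ],
  twist=[-1,-1,-1,-1,-1],
)

```text
time: 13.48
tool_pos: [537.8, 202.0, 122.1]
tcp_rot: [-3.141, -0.002, 0.326]
contact_force: [-0.1, 3.7, 4.8]
grip_width: 59.7
finger_force: 30.0
```

Emit:
arm_command(
  gripper=[50,50,50,50,50],
  dp=[
    [0,0,0],
    [0,0,0],
    [0,0,0],
    [0,0,0],
    [0,0,0],
  ],
  twist=[-1,-1,-1,-1,-0.8],
)

```text
time: 14.1
tool_pos: [537.7, 202.1, 122.0]
tcp_rot: [-3.141, -0.002, 0.745]
contact_force: [-0.5, 3.9, 4.4]
grip_width: 59.1
finger_force: 30.0
```

Run:
```python
from h import *
C,im,o=snap("wrist","w5");print(o["tcp_rot"],o["moment"],o["grip_width"],o["finger_force"])
import os
a=cv2.imread("pics/w4.png");b=cv2.imread("pics/w5.png")
cv2.imwrite("pics/w45.png",np.hstack([cv2.resize(x[130:330,150:360],(400,381),interpolation=2) for x in(a,b)]))
```

```text
[-3.14142086e+00 -1.93730726e-03  7.44698517e-01] [ 0.7152409   0.00992429 -0.03288526] 59.09268321784492 30.000396966934204
```

View pics/w45.png

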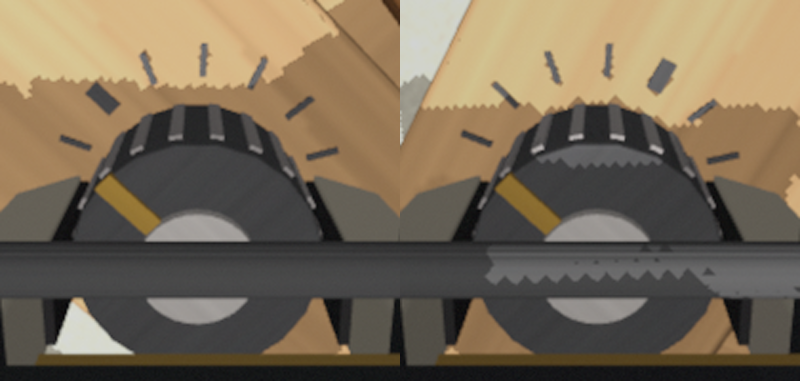

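The mark pointed at the thick line when the ring was at the stop. It now points at the third line from it, so I release.

Emit:
arm_command(
  gripper=[91,91,91,91,91],
  dp=[
    [0,0,0],
    [0,0,0],
    [0,0,0],
    [0,0,0],
    [0,0,0],
  ],
  twist=[0,0,0,0,0],
)

```text
time: 14.78
tool_pos: [537.2, 201.5, 121.6]
tcp_rot: [3.142, 0.0, 0.742]
contact_force: [-0.3, 0.2, -0.3]
grip_width: 90.9
finger_force: 0.0
```

Emit:
arm_command(
  gripper=[91,91,91,91,91],
  dp=[
    [0,0,-0.5],
    [0,0,-1],
    [0,0,-1],
    [0,0,-1],
    [0,0,-1],
  ],
  twist=[0,0,0.5,1,1],
)

```text
time: 15.4
tool_pos: [537.2, 201.6, 236.1]
tcp_rot: [3.141, -0.001, 0.521]
contact_force: [0.4, 0.4, 0.3]
grip_width: 91.1
finger_force: 0.0
```

Run:
```python
from h import *
C,im,o=snap("wrist","w6");print(o["tool_pos"],o["tcp_rot"])
hsv=cv2.cvtColor(im,cv2.COLOR_RGB2HSV)
c=np.array([537.7,202]);p=proj(C,[*c,150]).astype(int);print(p)
m=(hsv[...,0]>15)&(hsv[...,0]<30)&(hsv[...,1]>130);r=np.zeros_like(m);r[p[1]-30:p[1]+30,p[0]-30:p[0]+30]=1
for q,a,_ in blobs(m&r,8):
    d=cast(C,q,150)[:2]-c;print(q,a,d,np.arctan2(d[1],d[0])-.25)
```

```text
[537.21819358 201.58565185 236.10240916] [ 3.14113521e+00 -1.10795074e-03  5.21371510e-01]
[251 195]
[229.29032258 181.39516129] 124 [ 1.39893648 20.95998179] 1.2541519582959078
```

Emit:
arm_command(
  gripper=[91,91,91,91,91],
  dp=[
    [0,0,-1],
    [0,0,-1],
    [0,0,-0.6],
    [0,0,0],
    [0,0,0],
  ],
  twist=[1,1,1,1,1],
)

```text
time: 16.08
tool_pos: [537.1, 201.6, 299.8]
tcp_rot: [-3.142, -0.001, 0.086]
contact_force: [0.6, 0.4, -0.1]
grip_width: 91.3
finger_force: 0.0
```

Emit:
arm_command(
  gripper=[91,91,91,91,91],
  dp=[
    [-0.3,1,0],
    [-0.3,1,0],
    [-0.3,1,0],
    [-0.3,1,0],
    [-0.3,1,0],
  ],
  twist=[1,0,0,0,0],
)

```text
time: 16.7
tool_pos: [501.6, 75.2, 299.6]
tcp_rot: [3.141, -0.001, 0.002]
contact_force: [0.7, 0.1, 0.0]
grip_width: 91.6
finger_force: 0.0
```

Emit:
arm_command(
  gripper=[91,91,91,91,91],
  dp=[
    [-0.3,1,0],
    [-0.3,1,0],
    [-0.3,1,0],
    [-0.3,1,0],
    [-0.3,1,0],
  ],
  twist=[0,0,0,0,0],
)

```text
time: 17.32
tool_pos: [464.2, -49.8, 299.6]
tcp_rot: [3.141, -0.001, 0.002]
contact_force: [0.9, -0.6, 0.1]
grip_width: 91.0
finger_force: 0.0
```

Emit:
arm_command(
  gripper=[91,91,91,91,91],
  dp=[
    [-0.3,1,0],
    [-0.3,1,0],
    [-0.3,1,0],
    [-0.3,1,0],
    [-0.3,1,0],
  ],
  twist=[0,0,0,0,0],
)

```text
time: 17.95
tool_pos: [426.7, -174.8, 299.6]
tcp_rot: [3.141, -0.001, 0.002]
contact_force: [0.2, 0.4, 0.3]
grip_width: 91.1
finger_force: 0.0
```

Emit:
arm_command(
  gripper=[91,91,91,91,91],
  dp=[
    [-0.3,1,0],
    [-0.3,1,0],
    [0,0,0],
    [0,0,0],
    [0,0,0],
  ],
  twist=[0,0,0,0,0],
)

```text
time: 18.58
tool_pos: [412.4, -223.3, 299.4]
tcp_rot: [3.142, -0.0, 0.002]
contact_force: [0.1, 0.2, -0.2]
grip_width: 91.0
finger_force: 0.0
```

```bash
cat >> h.py <<'E'
def chunks(C,im,z=20):
    hsv=cv2.cvtColor(im,cv2.COLOR_RGB2HSV);h,s,v=[hsv[...,i].astype(int) for i in range(3)]
    m=(((h<14)|(h>172))&(s>90)&(v<110)&(v>15)).astype(np.uint8);m=cv2.morphologyEx(m,cv2.MORPH_OPEN,np.ones((3,3)))
    out=[]
    for q,a,l in blobs(m,120):
        r=cv2.minAreaRect(np.argwhere(l)[:,::-1].astype(np.float32))
        b=cv2.boxPoints(r);w=np.array([cast(C,p,z)[:2] for p in b]);e1,e2=w[1]-w[0],w[2]-w[1]
        L=e1 if np.hypot(*e1)>np.hypot(*e2) else e2
        out.append((q.round(0),a,w.mean(0).round(1),round(float(np.arctan2(L[1],L[0])%np.pi),2),sorted([np.hypot(*e1).round(),np.hypot(*e2).round()])))
    return out
E
python3 - <<'E'
from h import *
C,im,o=snap("wrist","w7");print(o["tool_pos"],o["tcp_rot"],o["joint_positions"])
for r in chunks(C,im): print(r)
E
```

```text
[ 412.36664113 -223.26628585  299.36743447] [ 3.14157091e+00 -2.56007290e-04  1.88054057e-03] [-6.59987646e-01  1.87236776e-01  1.53383052e+00  1.41786934e-04
  1.42031005e+00  9.08906901e-01]
(array([295.,  98.]), np.int32(523), array([ 490.2, -279. ]), 2.35, [np.float64(25.0), np.float64(36.0)])
(array([219., 103.]), np.int32(520), array([ 484.1, -179.9]), 0.68, [np.float64(26.0), np.float64(35.0)])
(array([180., 145.]), np.int32(494), array([ 428.3, -125.5]), 0.43, [np.float64(28.0), np.float64(34.0)])
(array([322., 167.]), np.int32(480), array([ 399.2, -318.4]), 2.13, [np.float64(28.0), np.float64(35.0)])
```

View pics/w7.png

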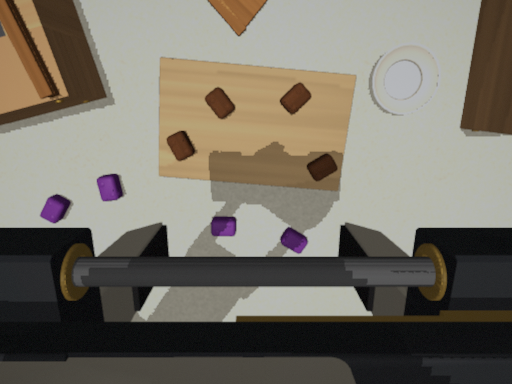

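The wrist view (512x384) shows four chunks on the board at (219,103), (295,98), (180,145) and (322,167), with the purple ones left aside. The ring reads 1.254 rad, which is three clicks.

Emit:
arm_command(
  gripper=[60,60,60,60,60],
  dp=[
    [0,0,0.7],
    [0,0,0.7],
    [0,0,0.7],
    [0,0,0.7],
    [0,0,0.7],
  ],
  twist=[-0.98,-0.98,-0.98,-0.98,-0.98],
)

```text
time: 19.25
tool_pos: [412.4, -223.5, 211.3]
tcp_rot: [3.141, -0.0, 0.432]
contact_force: [0.5, 0.1, 0.1]
grip_width: 60.5
finger_force: 0.0
```

Emit:
arm_command(
  gripper=[60,60,60,60,60],
  dp=[
    [0.55,-0.82,0.8],
    [0.55,-0.82,0.8],
    [0.55,-0.82,0.8],
    [0.55,-0.82,0.8],
    [0,0,0.8],
  ],
  twist=[0,0,0,0,0],
)

```text
time: 19.88
tool_pos: [428.4, -124.7, 111.3]
tcp_rot: [-3.142, -0.0, 0.431]
contact_force: [-0.5, 0.8, -0.1]
grip_width: 60.1
finger_force: 0.0
```

```bash
cat >> h.py <<'E'
def go(o,x,y,z=None,yaw=None):
    "units still to go, at the present yaw (or at yaw after a twist)"
    y0=o["tcp_rot"][2]
    if yaw is None: yaw=y0
    d=np.array([x,y])-o["tool_pos"][:2];c,s=np.cos(yaw),np.sin(yaw)
    return "dx %.2f dy %.2f dz %.2f twist %.2f"%((d[0]*c+d[1]*s)/25,(d[0]*s-d[1]*c)/25,0 if z is None else (o["tool_pos"][2]-z)/25,np.degrees(y0-yaw)/5)
E
python3 - <<'E'
from h import *
C,im,o=snap("wrist","w8");print(o["tool_pos"],o["tcp_rot"])
for r in chunks(C,im,26): print(r, go(o,*r[2],11))
E
```

```text
[ 428.37421311 -124.68146196  111.27652367] [-3.14157875e+00 -2.60171909e-04  4.31380289e-01]
(array([347., 161.]), np.int32(1336), array([ 484. , -178.6]), 0.67, [np.float64(27.0), np.float64(37.0)]) dx 1.12 dy 2.89 dz 4.01 twist 0.00
(array([253., 195.]), np.int32(1427), array([ 429.6, -124.6]), 0.44, [np.float64(25.0), np.float64(38.0)]) dx 0.05 dy 0.02 dz 4.01 twist 0.00
(array([457., 204.]), np.int32(1774), array([ 490.4, -274.7]), 2.32, [np.float64(32.0), np.float64(41.0)]) dx -0.26 dy 6.49 dz 4.01 twist 0.00
```

Emit:
arm_command(
  gripper=[60,60,60,60,60],
  dp=[
    [0.05,0,0.9],
    [0,0,0.9],
    [0,0,0.9],
    [0,0,0.9],
    [0,0,0.42],
  ],
  twist=[0,0,0,0,0],
)

```text
time: 20.55
tool_pos: [429.2, -125.9, 10.7]
tcp_rot: [-3.141, 0.001, 0.429]
contact_force: [0.3, 0.9, 0.5]
grip_width: 60.3
finger_force: 0.0
```

Emit:
arm_command(
  gripper=[30,20,15,15,15],
  dp=[
    [0,0,0],
    [0,0,0],
    [0,0,0],
    [0,0,0],
    [0,0,-0.5],
  ],
  twist=[0,0,0,0,0],
)

```text
time: 21.18
tool_pos: [428.7, -125.9, 23.8]
tcp_rot: [-3.14, 0.001, 0.428]
contact_force: [0.6, -0.1, 1.0]
grip_width: 25.7
finger_force: 30.0
```

Emit:
arm_command(
  gripper=[15,15,15,15,15],
  dp=[
    [0,0,-1],
    [0,0,-1],
    [0,0,-1],
    [0,0,-1],
    [0,0,-1],
  ],
  twist=[0,0,-1,-1,-1],
)

```text
time: 21.8
tool_pos: [429.1, -126.1, 150.5]
tcp_rot: [3.141, -0.0, 0.693]
contact_force: [0.7, 0.8, -0.0]
grip_width: 25.4
finger_force: 30.0
```

Emit:
arm_command(
  gripper=[15,15,15,15,15],
  dp=[
    [0,0,-0.6],
    [0,0,0],
    [0,0,0],
    [0,0,0],
    [0,0,0],
  ],
  twist=[-1,-1,-1,-1,-1],
)

```text
time: 22.42
tool_pos: [429.1, -126.1, 164.6]
tcp_rot: [3.141, 0.0, 1.129]
contact_force: [-0.1, -0.1, -0.6]
grip_width: 25.6
finger_force: 30.0
```

Emit:
arm_command(
  gripper=[15,15,15,15,15],
  dp=[
    [0,0,0],
    [0,0,0],
    [0,0,0],
    [0,0,0],
    [0,0,0],
  ],
  twist=[-1,-1,-1,-1,-1],
)

```text
time: 23.05
tool_pos: [429.1, -126.1, 164.6]
tcp_rot: [3.141, 0.0, 1.566]
contact_force: [0.4, 0.4, -0.2]
grip_width: 25.7
finger_force: 30.0
```

Emit:
arm_command(
  gripper=[15,15,15,15,15],
  dp=[
    [0,0,0],
    [0,0,0],
    [0,0,0],
    [0,0,0],
    [0,0,0],
  ],
  twist=[-1,-1,-0.9,0,0],
)

```text
time: 23.68
tool_pos: [429.2, -126.1, 164.1]
tcp_rot: [3.141, 0.0, 1.814]
contact_force: [0.4, -0.3, 0.4]
grip_width: 25.7
finger_force: 30.0
```

```bash
cat >> h.py <<'E'
M=np.array([554.8,132.5]);MY=.25
def mill(x,y): return M+np.array([x*np.cos(MY)-y*np.sin(MY),x*np.sin(MY)+y*np.cos(MY)])
E
python3 - <<'E'
from h import *
o=get_obs();print(o["finger_force"],o["grip_width"])
print(go(o,*mill(-8,-53),106))
E
```

```text
29.999881982803345 25.70761148824024
dx 6.71 dy 7.06 dz 2.33 twist 0.00
```

Emit:
arm_command(
  gripper=[15,15,15,15,15],
  dp=[
    [0.84,0.88,0],
    [0.84,0.88,0],
    [0.84,0.88,0],
    [0.84,0.88,0],
    [0.84,0.88,0],
  ],
  twist=[0,0,0,0,0],
)

```text
time: 24.3
tool_pos: [510.9, 3.3, 163.8]
tcp_rot: [-3.142, 0.0, 1.815]
contact_force: [0.1, -0.9, -0.7]
grip_width: 25.5
finger_force: 30.0
```

Emit:
arm_command(
  gripper=[15,15,15,15,15],
  dp=[
    [0.84,0.88,0],
    [0.84,0.88,0],
    [0.84,0.88,0],
    [0,0,0],
    [0,0,0],
  ],
  twist=[0,0,0,0,0],
)

```text
time: 24.92
tool_pos: [558.8, 79.2, 163.5]
tcp_rot: [-3.141, 0.0, 1.816]
contact_force: [-0.3, -0.1, -0.4]
grip_width: 26.1
finger_force: 30.0
```

Run:
```python
from h import *
C,im,o=snap("wrist","w9");print(o["tool_pos"],o["tcp_rot"],o["grip_width"],o["finger_force"])
for p in [(-30,-29),(50,-29),(-30,-101),(50,-101)]:
    q=proj(C,[*mill(*p),100]);print(p,q.round(0)); cv2.circle(im,tuple(int(v) for v in q),3,(0,255,0),1)
cv2.imwrite("pics/w9b.png",im[...,::-1])
```

```text
[558.75155332  79.17515696 163.51354865] [-3.14061695e+00  2.23471311e-04  1.81551075e+00] 26.050506695984662 29.999821186065674
(-30, -29) [223. 172.]
(50, -29) [337. 171.]
(-30, -101) [226. 265.]
(50, -101) [331. 264.]
```

View pics/w9b.png

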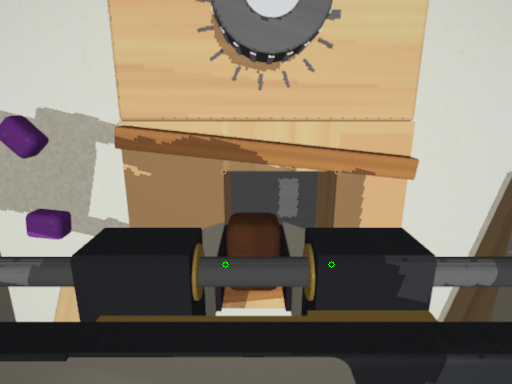

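The projected hopper corners match the picture: its edge is at row 171, from column 224 to 337. I can drop here.

Emit:
arm_command(
  gripper=[15,15,15,15,40],
  dp=[
    [0,0.04,0.75],
    [0,0,0.75],
    [0,0,0.75],
    [0,0,0],
    [0,0,0],
  ],
  twist=[0,0,0,0,0],
)

```text
time: 25.6
tool_pos: [560.6, 79.3, 108.3]
tcp_rot: [3.141, 0.0, 1.815]
contact_force: [0.0, -1.4, -0.1]
grip_width: 31.4
finger_force: 0.0
```

Emit:
arm_command(
  gripper=[45,45,45,45,45],
  dp=[
    [0,0,0],
    [0,0,0],
    [0,0,-1],
    [0,0,-1],
    [0,0,-0.5],
  ],
  twist=[0,0,0,0,1],
)

```text
time: 26.22
tool_pos: [560.9, 79.9, 171.7]
tcp_rot: [3.139, 0.0, 1.727]
contact_force: [-1.9, -0.4, 0.4]
grip_width: 45.1
finger_force: 0.0
```

Emit:
arm_command(
  gripper=[60,60,60,60,60],
  dp=[
    [0,0,0],
    [0,0,0],
    [0,0,0],
    [0,0,0],
    [0,0,0],
  ],
  twist=[1,1,1,1,1],
)

```text
time: 26.85
tool_pos: [560.3, 79.8, 170.3]
tcp_rot: [3.141, -0.0, 1.289]
contact_force: [-0.2, -0.1, 0.3]
grip_width: 60.0
finger_force: 0.0
```

Emit:
arm_command(
  gripper=[60,60,60,60,60],
  dp=[
    [0,0,0],
    [0,0,0],
    [0,0,0],
    [0,0,0],
    [0,0,0],
  ],
  twist=[1,1,1,1,1],
)

```text
time: 27.48
tool_pos: [560.3, 79.8, 170.3]
tcp_rot: [3.141, -0.0, 0.853]
contact_force: [-0.1, 0.2, 0.3]
grip_width: 60.2
finger_force: 0.0
```

Emit:
arm_command(
  gripper=[60,60,60,60,60],
  dp=[
    [0,0,0],
    [0,0,0],
    [0,0,0],
    [0,0,0],
    [0,0,0],
  ],
  twist=[1,1,0,0,0],
)

```text
time: 28.1
tool_pos: [560.2, 79.8, 170.0]
tcp_rot: [3.141, -0.0, 0.682]
contact_force: [-0.0, -1.3, -0.4]
grip_width: 60.4
finger_force: 0.0
```

Run:
```python
from h import *
C,im,o=snap("wrist","w10");print(o["tool_pos"],o["tcp_rot"],o["grip_width"],o["finger_force"])
for r in chunks(C,im,47): print(r)
print(go(o,484,-178.6,112))
```

```text
[560.23949006  79.78720945 170.00675256] [ 3.14144489e+00 -2.94391546e-05  6.82313502e-01] 60.3509215159142 0.0
(array([256., 184.]), np.int32(1173), array([563. ,  77.4]), 1.81, [np.float64(28.0), np.float64(36.0)])
dx -8.88 dy 6.10 dz 2.32 twist 0.00
```

Emit:
arm_command(
  gripper=[60,60,60,60,60],
  dp=[
    [-0.89,0.61,0],
    [-0.89,0.61,0],
    [-0.89,0.61,0],
    [-0.89,0.61,0],
    [-0.89,0.61,0],
  ],
  twist=[0,0,0,0,0],
)

```text
time: 28.78
tool_pos: [521.6, -50.3, 170.0]
tcp_rot: [3.141, -0.0, 0.682]
contact_force: [-0.3, -0.1, -0.5]
grip_width: 59.7
finger_force: 0.0
```

Emit:
arm_command(
  gripper=[60,60,60,60,60],
  dp=[
    [-0.89,0.61,0.46],
    [-0.89,0.61,0.46],
    [-0.89,0.61,0.46],
    [-0.89,0.61,0.46],
    [-0.89,0.61,0.46],
  ],
  twist=[0,0,0,0,0],
)

```text
time: 29.4
tool_pos: [483.2, -179.7, 112.2]
tcp_rot: [3.141, -0.0, 0.682]
contact_force: [-0.4, 0.7, 0.3]
grip_width: 60.3
finger_force: 0.0
```

Run:
```python
from h import *
C,im,o=snap("wrist","w11");print(o["tool_pos"],o["tcp_rot"])
for r in chunks(C,im,26): print(r, go(o,*r[2],11))
```

```text
[ 483.2301959  -179.71286685  112.19120279] [ 3.14125083e+00 -6.46151735e-05  6.81766270e-01]
(array([416.,  29.]), np.int32(1669), array([ 647.3, -191.7]), 2.44, [np.float64(15.0), np.float64(56.0)]) dx 4.79 dy 4.51 dz 4.05 twist 0.00
(array([253., 194.]), np.int32(1407), array([ 485.2, -179.2]), 0.7, [np.float64(25.0), np.float64(37.0)]) dx 0.07 dy 0.03 dz 4.05 twist 0.00
```

Emit:
arm_command(
  gripper=[60,60,60,60,60],
  dp=[
    [0.05,0.03,0.9],
    [0,0,0.9],
    [0,0,0.9],
    [0,0,0.9],
    [0,0,0.44],
  ],
  twist=[0,0,0,0,0],
)

```text
time: 30.08
tool_pos: [484.6, -178.2, 10.5]
tcp_rot: [-3.14, 0.001, 0.682]
contact_force: [-0.7, 0.2, 0.5]
grip_width: 60.1
finger_force: 0.0
```

Emit:
arm_command(
  gripper=[30,20,15,15,15],
  dp=[
    [0,0,0],
    [0,0,0],
    [0,0,0],
    [0,0,0],
    [0,0,-0.5],
  ],
  twist=[0,0,0,0,0],
)

```text
time: 30.7
tool_pos: [484.4, -178.3, 24.0]
tcp_rot: [-3.14, 0.001, 0.681]
contact_force: [-0.6, -1.1, -0.6]
grip_width: 25.9
finger_force: 29.9
```

Emit:
arm_command(
  gripper=[15,15,15,15,15],
  dp=[
    [0,0,-1],
    [0,0,-1],
    [0,0,-1],
    [0,0,-1],
    [0,0,-1],
  ],
  twist=[0,0,-1,-1,-1],
)

```text
time: 31.32
tool_pos: [484.8, -178.5, 150.8]
tcp_rot: [3.141, -0.0, 0.946]
contact_force: [0.8, -0.0, -1.0]
grip_width: 25.6
finger_force: 29.9
```

Emit:
arm_command(
  gripper=[15,15,15,15,15],
  dp=[
    [0,0,-0.6],
    [0,0,0],
    [0,0,0],
    [0,0,0],
    [0,0,0],
  ],
  twist=[-1,-1,-1,-1,-1],
)

```text
time: 31.95
tool_pos: [484.8, -178.6, 164.9]
tcp_rot: [3.141, 0.0, 1.382]
contact_force: [0.2, -0.2, -0.8]
grip_width: 25.7
finger_force: 29.9
```

Emit:
arm_command(
  gripper=[15,15,15,15,15],
  dp=[
    [0,0,0],
    [0,0,0],
    [0,0,0],
    [0,0,0],
    [0,0,0],
  ],
  twist=[-1,-1,-1,-1,-1],
)

```text
time: 32.58
tool_pos: [484.8, -178.6, 164.9]
tcp_rot: [3.141, 0.001, 1.819]
contact_force: [0.3, 0.0, 0.3]
grip_width: 25.8
finger_force: 29.9
```

Run:
```python
from h import *
o=get_obs();print(o["finger_force"],o["grip_width"])
print(go(o,*mill(28,-53),106))
```

```text
29.89962011575699 25.763393753540473
dx 9.26 dy 6.89 dz 2.36 twist 0.00
```

Emit:
arm_command(
  gripper=[15,15,15,15,15],
  dp=[
    [0.926,0.689,0],
    [0.926,0.689,0],
    [0.926,0.689,0],
    [0.926,0.689,0],
    [0.926,0.689,0],
  ],
  twist=[0,0,0,0,0],
)

```text
time: 33.2
tool_pos: [540.6, -44.5, 164.9]
tcp_rot: [3.141, 0.0, 1.816]
contact_force: [-0.1, -0.6, -0.4]
grip_width: 25.8
finger_force: 29.9
```

Emit:
arm_command(
  gripper=[15,15,15,15,15],
  dp=[
    [0.926,0.689,0],
    [0.926,0.689,0],
    [0.926,0.689,0],
    [0.926,0.689,0],
    [0.926,0.689,0],
  ],
  twist=[0,0,0,0,0],
)

```text
time: 33.83
tool_pos: [596.1, 88.7, 164.9]
tcp_rot: [3.141, 0.0, 1.816]
contact_force: [-0.3, -0.3, -1.1]
grip_width: 26.0
finger_force: 29.9
```

Emit:
arm_command(
  gripper=[15,15,15,15,40],
  dp=[
    [0,0,0.78],
    [0,0,0.78],
    [0,0,0.78],
    [0,0,0],
    [0,0,0],
  ],
  twist=[0,0,0,0,0],
)

```text
time: 34.45
tool_pos: [596.4, 87.8, 106.7]
tcp_rot: [3.14, 0.0, 1.816]
contact_force: [1.1, 0.7, 0.5]
grip_width: 32.0
finger_force: 0.0
```

Emit:
arm_command(
  gripper=[45,45,45,45,45],
  dp=[
    [0,0,0],
    [0,0,0],
    [0,0,-1],
    [0,0,-1],
    [0,0,-0.5],
  ],
  twist=[0,0,0,0,-1],
)

```text
time: 35.08
tool_pos: [596.5, 87.8, 169.9]
tcp_rot: [3.139, 0.001, 1.905]
contact_force: [0.9, 0.7, 0.0]
grip_width: 45.0
finger_force: 0.0
```

Emit:
arm_command(
  gripper=[60,60,60,60,60],
  dp=[
    [0,0,0],
    [0,0,0],
    [0,0,0],
    [0,0,0],
    [0,0,0],
  ],
  twist=[-1,-1,-1,-1,-0.85],
)

```text
time: 35.7
tool_pos: [595.9, 87.8, 168.3]
tcp_rot: [3.141, 0.0, 2.329]
contact_force: [0.7, -0.5, 0.3]
grip_width: 59.8
finger_force: 0.0
```

Run:
```python
from h import *
C,im,o=snap("wrist","w12");print(o["tool_pos"],o["tcp_rot"],o["grip_width"],o["finger_force"])
for r in chunks(C,im,47): print(r)
print(go(o,490.4,-277,112))
```

```text
[595.89968881  87.77760258 168.29319761] [3.14133234e+00 3.34423993e-04 2.32886575e+00] 59.82932342734518 0.0
(array([218., 168.]), np.int32(1201), array([563.4,  77.2]), 1.82, [np.float64(27.0), np.float64(37.0)])
(array([252., 190.]), np.int32(1171), array([598.9,  83.1]), 1.85, [np.float64(27.0), np.float64(38.0)])
dx -7.69 dy -13.10 dz 2.25 twist 0.00
```

Two chunks are in the hopper. Going to chunk C.

Emit:
arm_command(
  gripper=[60,60,60,60,60],
  dp=[
    [-0.55,-0.936,0],
    [-0.55,-0.936,0],
    [-0.55,-0.936,0],
    [-0.55,-0.936,0],
    [-0.55,-0.936,0],
  ],
  twist=[0,0,0,0,0],
)

```text
time: 36.38
tool_pos: [557.6, -43.3, 168.3]
tcp_rot: [3.141, 0.001, 2.325]
contact_force: [-0.3, -0.5, -0.4]
grip_width: 60.2
finger_force: 0.0
```

Emit:
arm_command(
  gripper=[60,60,60,60,60],
  dp=[
    [-0.55,-0.936,0],
    [-0.55,-0.936,0],
    [-0.55,-0.936,0],
    [-0.55,-0.936,0],
    [-0.55,-0.936,0.3],
  ],
  twist=[0,0,0,0,0],
)

```text
time: 37.0
tool_pos: [519.9, -173.8, 161.3]
tcp_rot: [3.141, 0.002, 2.325]
contact_force: [0.7, -0.4, 0.1]
grip_width: 59.6
finger_force: 0.0
```

Emit:
arm_command(
  gripper=[60,60,60,60,60],
  dp=[
    [-0.55,-0.936,0.5],
    [-0.55,-0.936,0.5],
    [-0.55,-0.936,0.5],
    [-0.55,-0.936,0.5],
    [0,0,0],
  ],
  twist=[0,0,0,0,0],
)

```text
time: 37.62
tool_pos: [488.5, -278.2, 109.8]
tcp_rot: [-3.141, -0.001, 2.323]
contact_force: [0.9, 0.7, -0.5]
grip_width: 59.9
finger_force: 0.0
```

Run:
```python
from h import *
C,im,o=snap("wrist","w13");print(o["tool_pos"],o["tcp_rot"])
for r in chunks(C,im,26): print(r, go(o,*r[2],11))
```

```text
[ 488.49265692 -278.21297875  109.77938962] [-3.14115555e+00 -1.20304270e-03  2.32272388e+00]
(array([133., 156.]), np.int32(1512), array([ 400. , -316.6]), 2.1, [np.float64(29.0), np.float64(37.0)]) dx 1.30 dy -3.63 dz 3.95 twist 0.00
(array([255., 196.]), np.int32(1444), array([ 489.1, -277.4]), 2.34, [np.float64(25.0), np.float64(37.0)]) dx 0.01 dy 0.04 dz 3.95 twist 0.00
(array([468., 227.]), np.int32(387), array([ 631.9, -179.3]), 0.34, [np.float64(10.0), np.float64(35.0)]) dx -1.03 dy 6.89 dz 3.95 twist 0.00
```

Emit:
arm_command(
  gripper=[60,60,60,60,60],
  dp=[
    [0.01,0.04,0.9],
    [0,0,0.9],
    [0,0,0.9],
    [0,0,0.9],
    [0,0,0.34],
  ],
  twist=[0,0,0,0,0],
)

```text
time: 38.3
tool_pos: [490.1, -274.9, 11.5]
tcp_rot: [-3.142, -0.001, 2.327]
contact_force: [-0.2, 0.3, 0.5]
grip_width: 60.0
finger_force: 0.0
```

Emit:
arm_command(
  gripper=[30,20,15,15,15],
  dp=[
    [0,0,0],
    [0,0,0],
    [0,0,0],
    [0,0,0],
    [0,0,-0.5],
  ],
  twist=[0,0,0,0,0],
)

```text
time: 38.92
tool_pos: [489.4, -275.8, 24.4]
tcp_rot: [-3.141, -0.002, 2.326]
contact_force: [-0.5, -0.3, -0.7]
grip_width: 25.9
finger_force: 30.0
```

Emit:
arm_command(
  gripper=[15,15,15,15,15],
  dp=[
    [0,0,-1],
    [0,0,-1],
    [0,0,-1],
    [0,0,-1],
    [0,0,-1],
  ],
  twist=[0,0,1,1,1],
)

```text
time: 39.55
tool_pos: [489.9, -276.1, 151.3]
tcp_rot: [3.141, 0.001, 2.062]
contact_force: [1.2, 0.2, 0.3]
grip_width: 25.9
finger_force: 30.0
```

Emit:
arm_command(
  gripper=[15,15,15,15,15],
  dp=[
    [0,0,-0.6],
    [0,0,0],
    [0,0,0],
    [0,0,0],
    [0,0,0],
  ],
  twist=[1,1,0.8,0,0],
)

```text
time: 40.17
tool_pos: [489.9, -276.1, 164.9]
tcp_rot: [3.141, 0.0, 1.821]
contact_force: [0.6, -0.3, 0.3]
grip_width: 26.3
finger_force: 30.0
```

Run:
```python
from h import *
o=get_obs();print(o["finger_force"],o["grip_width"])
print(go(o,*mill(-8,-81),106))
```

```text
29.999904334545135 26.334024569409305
dx 11.95 dy 6.25 dz 2.36 twist 0.00
```

Emit:
arm_command(
  gripper=[15,15,15,15,15],
  dp=[
    [0.92,0.481,0],
    [0.92,0.481,0],
    [0.92,0.481,0],
    [0.92,0.481,0],
    [0.92,0.481,0],
  ],
  twist=[0,0,0,0,0],
)

```text
time: 40.8
tool_pos: [520.0, -149.0, 164.6]
tcp_rot: [3.142, 0.0, 1.821]
contact_force: [0.8, 0.0, -1.1]
grip_width: 25.5
finger_force: 30.0
```

Emit:
arm_command(
  gripper=[15,15,15,15,15],
  dp=[
    [0.92,0.481,0],
    [0.92,0.481,0],
    [0.92,0.481,0],
    [0.92,0.481,0],
    [0.92,0.481,0],
  ],
  twist=[0,0,0,0,0],
)

```text
time: 41.42
tool_pos: [549.8, -22.7, 164.6]
tcp_rot: [-3.142, 0.0, 1.821]
contact_force: [0.2, -0.0, -0.1]
grip_width: 26.0
finger_force: 30.0
```

Emit:
arm_command(
  gripper=[15,15,15,15,15],
  dp=[
    [0.92,0.481,0],
    [0.92,0.481,0],
    [0.92,0.481,0],
    [0,0,0.78],
    [0,0,0.78],
  ],
  twist=[0,0,0,0,0],
)

```text
time: 42.05
tool_pos: [567.8, 52.7, 125.2]
tcp_rot: [3.141, 0.0, 1.822]
contact_force: [0.3, -0.1, -0.5]
grip_width: 25.7
finger_force: 30.0
```

Emit:
arm_command(
  gripper=[15,15,40,45,45],
  dp=[
    [0,0,0.7],
    [0,0,0],
    [0,0,0],
    [0,0,0],
    [0,0,0],
  ],
  twist=[0,0,0,0,0],
)

```text
time: 42.68
tool_pos: [568.0, 52.2, 108.6]
tcp_rot: [3.141, 0.0, 1.82]
contact_force: [0.7, -0.1, -0.5]
grip_width: 44.7
finger_force: 0.0
```

Emit:
arm_command(
  gripper=[45,45,50,60,60],
  dp=[
    [0,0,-1],
    [0,0,-1],
    [0,0,-0.5],
    [0,0,0],
    [0,0,0],
  ],
  twist=[0,-1,-1,-1,-0.3],
)

```text
time: 43.3
tool_pos: [567.7, 52.2, 170.9]
tcp_rot: [3.141, 0.0, 2.109]
contact_force: [0.7, 0.3, 0.1]
grip_width: 59.2
finger_force: 0.0
```

Run:
```python
from h import *
C,im,o=snap("wrist","w14");print(o["tool_pos"],o["tcp_rot"],o["grip_width"],o["finger_force"])
for r in chunks(C,im,47): print(r)
print(go(o,400,-317,112))
```

```text
[567.68856598  52.21922123 170.86030658] [3.14108870e+00 4.14215718e-04 2.10875657e+00] 59.22042966223157 0.0
(array([254., 176.]), np.int32(2234), array([564.5,  60.4]), 1.61, [np.float64(32.0), np.float64(73.0)])
(array([301., 172.]), np.int32(1222), array([598.7,  83.2]), 1.83, [np.float64(28.0), np.float64(37.0)])
dx -9.25 dy -13.33 dz 2.35 twist 0.00
```

Emit:
arm_command(
  gripper=[60,60,60,60,60],
  dp=[
    [-0.66,-0.952,0],
    [-0.66,-0.952,0],
    [-0.66,-0.952,0],
    [-0.66,-0.952,0],
    [-0.66,-0.952,0],
  ],
  twist=[0,0,0,0,0],
)

```text
time: 43.98
tool_pos: [507.1, -80.4, 170.4]
tcp_rot: [-3.141, -0.0, 2.107]
contact_force: [0.7, 0.3, -0.3]
grip_width: 59.9
finger_force: 0.0
```

Emit:
arm_command(
  gripper=[60,60,60,60,60],
  dp=[
    [-0.66,-0.952,0],
    [-0.66,-0.952,0],
    [-0.66,-0.952,0],
    [-0.66,-0.952,0],
    [-0.66,-0.952,0.3],
  ],
  twist=[0,0,0,0,0],
)

```text
time: 44.6
tool_pos: [447.4, -212.4, 163.3]
tcp_rot: [3.141, 0.001, 2.107]
contact_force: [0.5, 0.4, -0.5]
grip_width: 59.8
finger_force: 0.0
```

Emit:
arm_command(
  gripper=[60,60,60,60,60],
  dp=[
    [-0.66,-0.952,0.5],
    [-0.66,-0.952,0.5],
    [-0.66,-0.952,0.5],
    [-0.66,-0.952,0.5],
    [0,0,0],
  ],
  twist=[0,0,0,0,0],
)

```text
time: 45.22
tool_pos: [398.6, -317.7, 112.0]
tcp_rot: [-3.141, -0.002, 2.104]
contact_force: [-0.4, 0.8, 0.1]
grip_width: 60.2
finger_force: 0.0
```

Run:
```python
from h import *
C,im,o=snap("wrist","w15");print(o["tool_pos"],o["tcp_rot"])
for r in chunks(C,im,26): print(r, go(o,*r[2],11))
```

```text
[ 398.55029849 -317.7029377   112.0157232 ] [-3.14100083e+00 -1.75412837e-03  2.10437443e+00]
(array([253., 194.]), np.int32(1429), array([ 398.7, -317.2]), 2.16, [np.float64(25.0), np.float64(37.0)]) dx 0.01 dy 0.02 dz 4.04 twist 0.00
```

Emit:
arm_command(
  gripper=[60,60,60,60,60],
  dp=[
    [0.01,0.02,0.9],
    [0,0,0.9],
    [0,0,0.9],
    [0,0,0.9],
    [0,0,0.43],
  ],
  twist=[-0.5,0,0,0,0],
)

```text
time: 45.9
tool_pos: [400.2, -315.2, 11.7]
tcp_rot: [-3.142, -0.001, 2.152]
contact_force: [0.5, 0.8, -0.0]
grip_width: 60.0
finger_force: 0.0
```

Emit:
arm_command(
  gripper=[30,20,15,15,15],
  dp=[
    [0,0,0],
    [0,0,0],
    [0,0,0],
    [0,0,0],
    [0,0,-0.5],
  ],
  twist=[0,0,0,0,0],
)

```text
time: 46.52
tool_pos: [399.5, -315.9, 24.8]
tcp_rot: [-3.141, -0.002, 2.152]
contact_force: [-0.4, -0.0, -0.6]
grip_width: 26.1
finger_force: 30.0
```

Emit:
arm_command(
  gripper=[15,15,15,15,15],
  dp=[
    [0,0,-1],
    [0,0,-1],
    [0,0,-1],
    [0,0,-1],
    [0,0,-1],
  ],
  twist=[0,0,1,1,1],
)

```text
time: 47.15
tool_pos: [399.8, -316.3, 151.5]
tcp_rot: [3.141, 0.001, 1.887]
contact_force: [0.1, 0.6, -0.1]
grip_width: 25.7
finger_force: 30.0
```

Emit:
arm_command(
  gripper=[15,15,15,15,15],
  dp=[
    [0,0,-0.6],
    [0,0,0],
    [0,0,0],
    [0,0,0],
    [0,0,0],
  ],
  twist=[0.8,0,0,0,0],
)

```text
time: 47.78
tool_pos: [399.7, -316.1, 164.1]
tcp_rot: [-3.141, -0.001, 1.82]
contact_force: [-0.2, 0.3, -0.7]
grip_width: 25.6
finger_force: 30.0
```

Run:
```python
from h import *
o=get_obs();print(o["finger_force"],o["grip_width"])
print(go(o,*mill(29,-80),106))
```

```text
30.000064373016357 25.644252185874503
dx 12.66 dy 11.61 dz 2.33 twist 0.00
```

Emit:
arm_command(
  gripper=[15,15,15,15,15],
  dp=[
    [0.904,0.829,0],
    [0.904,0.829,0],
    [0.904,0.829,0],
    [0.904,0.829,0],
    [0.904,0.829,0],
  ],
  twist=[0,0,0,0,0],
)

```text
time: 48.4
tool_pos: [472.8, -180.3, 164.4]
tcp_rot: [-3.141, -0.0, 1.82]
contact_force: [-0.3, 0.4, -0.1]
grip_width: 25.9
finger_force: 30.0
```

Emit:
arm_command(
  gripper=[15,15,15,15,15],
  dp=[
    [0.904,0.829,0],
    [0.904,0.829,0],
    [0.904,0.829,0],
    [0.904,0.829,0],
    [0.904,0.829,0],
  ],
  twist=[0,0,0,0,0],
)

```text
time: 49.02
tool_pos: [545.3, -45.2, 164.3]
tcp_rot: [-3.141, -0.0, 1.82]
contact_force: [0.6, -0.6, -1.0]
grip_width: 25.8
finger_force: 30.0
```

Emit:
arm_command(
  gripper=[15,15,15,15,15],
  dp=[
    [0.904,0.829,0],
    [0.904,0.829,0],
    [0.904,0.829,0],
    [0.904,0.829,0],
    [0,0,0.78],
  ],
  twist=[0,0,0,0,0],
)

```text
time: 49.65
tool_pos: [604.6, 63.9, 145.7]
tcp_rot: [3.138, 0.001, 1.823]
contact_force: [-0.8, -0.9, -0.3]
grip_width: 25.6
finger_force: 30.0
```

Emit:
arm_command(
  gripper=[15,15,40,45,45],
  dp=[
    [0,0,0.75],
    [0,0,0.75],
    [0,0,0],
    [0,0,0],
    [0,0,0],
  ],
  twist=[0,0,0,0,0],
)

```text
time: 50.28
tool_pos: [603.6, 61.8, 108.7]
tcp_rot: [3.14, 0.001, 1.82]
contact_force: [0.3, 0.5, -0.9]
grip_width: 44.5
finger_force: 0.0
```

Emit:
arm_command(
  gripper=[45,45,50,60,60],
  dp=[
    [0,0,-1],
    [0,0,-1],
    [0,0,-1],
    [0,0,-1],
    [0,0,0],
  ],
  twist=[0,0,0,0,0],
)

```text
time: 50.9
tool_pos: [604.3, 61.9, 210.4]
tcp_rot: [3.136, 0.002, 1.82]
contact_force: [0.7, 0.1, -0.1]
grip_width: 59.7
finger_force: 0.0
```

Run:
```python
from h import *
C,im,o=snap("wrist","w16");print(o["tool_pos"],o["tcp_rot"],o["grip_width"],o["finger_force"])
for r in chunks(C,im,47): print(r)
_,s,_=snap("side","s2")
for r in chunks(cam("side"),s,20): print("side",r[:3])
cv2.imwrite("pics/w16b.png",np.vstack([im[100:300,100:440],s[200:350,150:490]])[...,::-1])
print(go(o,620,-165,215,2.44))
```

```text
[604.25435046  61.87547429 210.40117433] [3.13624045e+00 1.56839272e-03 1.82011910e+00] 59.714917194526514 0.0
(array([211., 165.]), np.int32(1932), array([561.2,  60.3]), 1.48, [np.float64(34.0), np.float64(75.0)])
(array([247., 170.]), np.int32(1578), array([598. ,  67.3]), 1.62, [np.float64(32.0), np.float64(70.0)])
(array([492., 204.]), np.int32(694), array([856.5,  91.4]), 1.57, [np.float64(11.0), np.float64(76.0)])
side (array([438., 100.]), np.int32(32144), array([2199.1, 1506.5]))
side (array([221., 126.]), np.int32(779), array([590. , 666.7]))
side (array([243., 172.]), np.int32(154), array([572.5, 250.6]))
side (array([264., 185.]), np.int32(379), array([623. , 151.3]))
side (array([360., 182.]), np.int32(312), array([934.1,  70.7]))
side (array([312., 248.]), np.int32(203), array([ 648.3, -190.6]))
side (array([409., 279.]), np.int32(351), array([ 835.3, -362. ]))
side (array([415., 336.]), np.int32(271), array([ 756.9, -511.1]))
dx -6.34 dy -6.53 dz -0.18 twist -7.10
```

View pics/w16b.png

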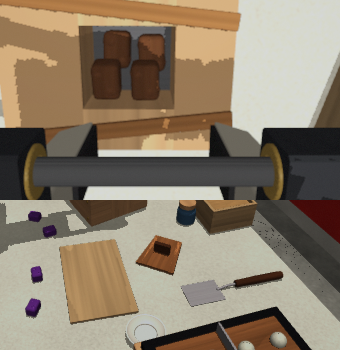

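All four chunks lie in the hopper and the board is empty. The lid handle is near (648,-191).

Emit:
arm_command(
  gripper=[60,60,60,60,60],
  dp=[
    [0,0,0],
    [0,0,0],
    [0,0,0],
    [0,0,0],
    [0,0,0],
  ],
  twist=[-1,-1,-1,-1,-1],
)

```text
time: 51.62
tool_pos: [602.3, 61.9, 206.1]
tcp_rot: [-3.14, -0.002, 2.259]
contact_force: [0.1, -0.3, 0.7]
grip_width: 60.1
finger_force: 0.0
```

Emit:
arm_command(
  gripper=[60,60,60,60,60],
  dp=[
    [0,0,0],
    [0,0,0],
    [0,0,0],
    [-0.78,-0.66,0],
    [-0.78,-0.66,0],
  ],
  twist=[-1,-1,-0.1,0,0],
)

```text
time: 52.25
tool_pos: [611.2, 11.3, 206.9]
tcp_rot: [-3.141, -0.001, 2.439]
contact_force: [-0.1, 0.1, -0.5]
grip_width: 60.0
finger_force: 0.0
```

Emit:
arm_command(
  gripper=[60,60,60,60,60],
  dp=[
    [-0.78,-0.66,0.1],
    [-0.78,-0.66,0.1],
    [-0.78,-0.66,0.1],
    [-0.78,-0.66,0.1],
    [-0.78,-0.66,0.1],
  ],
  twist=[0,0,0,0,0],
)

```text
time: 52.88
tool_pos: [632.8, -115.6, 194.7]
tcp_rot: [-3.141, -0.001, 2.439]
contact_force: [-0.5, -0.5, -0.5]
grip_width: 59.9
finger_force: 0.0
```

Emit:
arm_command(
  gripper=[60,60,60,60,60],
  dp=[
    [-0.78,-0.66,0.1],
    [-0.78,-0.66,0.1],
    [-0.78,-0.66,0.1],
    [0,0,0],
    [0,0,0],
  ],
  twist=[0,0,0,0,0],
)

```text
time: 53.5
tool_pos: [645.4, -189.9, 187.6]
tcp_rot: [3.141, -0.0, 2.44]
contact_force: [0.4, 0.2, 0.2]
grip_width: 59.9
finger_force: 0.0
```

Run:
```python
from h import *
C,im,o=snap("wrist","w17");print(o["tool_pos"],o["tcp_rot"],o["joint_positions"])
for r in chunks(C,im,38): print(r)
cv2.imwrite("pics/w17b.png",cv2.resize(im[...,::-1],(800,600),interpolation=cv2.INTER_CUBIC))
```

```text
[ 645.39872151 -189.90209749  187.57483157] [ 3.14138345e+00 -4.79686520e-04  2.43952451e+00] [-4.00134981e-01  6.48263554e-01  1.12188565e+00  3.49277449e-04
  1.37183924e+00 -1.26893222e+00]
(array([254., 177.]), np.int32(571), array([ 645.7, -189.7]), 2.45, [np.float64(12.0), np.float64(46.0)])
```

View pics/w17b.png

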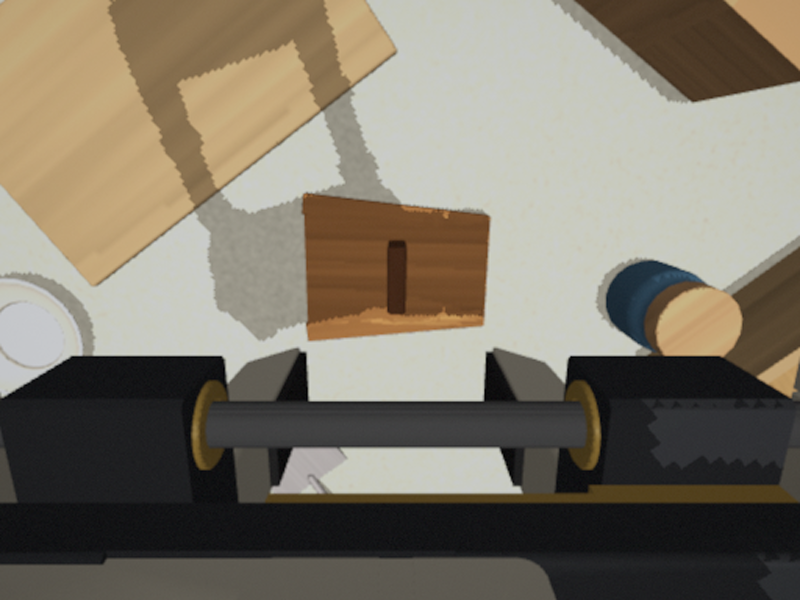

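The lid's wide end is at the image left, columns 303–309, and its narrow end at the right, columns 484–489. Its handle at (397,277) is centred under the tool, so I grasp it.

Emit:
arm_command(
  gripper=[50,50,50,50,50],
  dp=[
    [0.01,0.01,0.9],
    [0,0,0.9],
    [0,0,0.9],
    [0,0,0.9],
    [0,0,0.9],
  ],
  twist=[-0.1,0,0,0,0],
)

```text
time: 54.18
tool_pos: [645.6, -188.6, 74.9]
tcp_rot: [3.141, 0.0, 2.45]
contact_force: [-0.3, -0.3, 0.3]
grip_width: 50.0
finger_force: 0.0
```

Emit:
arm_command(
  gripper=[50,50,50,50,50],
  dp=[
    [0,0,0.9],
    [0,0,0.9],
    [0,0,0.7],
    [0,0,0],
    [0,0,0],
  ],
  twist=[0,0,0,0,0],
)

```text
time: 54.8
tool_pos: [646.0, -189.7, 13.7]
tcp_rot: [3.141, 0.001, 2.449]
contact_force: [0.2, 0.2, 0.1]
grip_width: 50.2
finger_force: 0.0
```

Emit:
arm_command(
  gripper=[30,15,5,5,5],
  dp=[
    [0,0,0],
    [0,0,0],
    [0,0,0],
    [0,0,0],
    [0,0,0],
  ],
  twist=[0,0,0,0,0],
)

```text
time: 55.42
tool_pos: [645.4, -189.7, 12.8]
tcp_rot: [-3.142, 0.0, 2.448]
contact_force: [0.4, 0.4, -0.1]
grip_width: 11.6
finger_force: 29.9
```

Emit:
arm_command(
  gripper=[5,5,5,5,5],
  dp=[
    [0,0,0],
    [0,0,0],
    [0,0,-0.3],
    [0,0,-0.6],
    [0,0,-0.6],
  ],
  twist=[0,0,0,0,0],
)

```text
time: 56.05
tool_pos: [645.6, -189.7, 51.6]
tcp_rot: [3.141, 0.001, 2.448]
contact_force: [-0.3, 0.5, -0.5]
grip_width: 11.9
finger_force: 29.9
```

Emit:
arm_command(
  gripper=[5,5,5,5,5],
  dp=[
    [0,0,-0.9],
    [0,0,-0.9],
    [0,0,-0.9],
    [0,0,-0.9],
    [0,0,-0.9],
  ],
  twist=[0,0,0,0,0],
)

```text
time: 56.68
tool_pos: [645.4, -189.7, 164.8]
tcp_rot: [3.141, 0.001, 2.449]
contact_force: [0.1, -0.1, -1.9]
grip_width: 12.0
finger_force: 29.9
```

Run:
```python
from h import *
o=get_obs();print(o["tool_pos"],o["tcp_rot"],o["grip_width"],o["finger_force"],o["contact_force"])
print(mill(-72.5,-65),go(o,*mill(-72.5,-65),112,1.821))
```

```text
[ 645.42582413 -189.66399418  164.81145799] [3.14132156e+00 1.31215398e-03 2.44850645e+00] 12.010189207339643 29.929709136486053 [ 0.09151629 -0.1413463  -1.85003581]
[500.63510678  51.58390554] dx 10.78 dy -3.22 dz 2.11 twist 7.19
```

Emit:
arm_command(
  gripper=[5,5,5,5,5],
  dp=[
    [0,0,0],
    [0,0,0],
    [0,0,0],
    [0,0,0],
    [0,0,0],
  ],
  twist=[0.9,0.9,0.9,0.9,0.9],
)

```text
time: 57.3
tool_pos: [645.4, -189.7, 164.0]
tcp_rot: [3.141, 0.001, 2.053]
contact_force: [0.4, -0.3, -1.3]
grip_width: 12.1
finger_force: 29.9
```

Emit:
arm_command(
  gripper=[5,5,5,5,5],
  dp=[
    [0,0,0],
    [0,0,0],
    [0,0,0],
    [0.6,-0.18,0],
    [0.9,-0.27,0],
  ],
  twist=[0.9,0.9,0.9,0,0],
)

```text
time: 57.92
tool_pos: [625.1, -156.2, 163.7]
tcp_rot: [3.141, 0.001, 1.819]
contact_force: [0.2, -0.2, -1.3]
grip_width: 11.7
finger_force: 29.9
```

Emit:
arm_command(
  gripper=[5,5,5,5,5],
  dp=[
    [0.93,-0.28,0],
    [0.93,-0.28,0],
    [0.93,-0.28,0],
    [0.93,-0.28,0],
    [0.93,-0.28,0],
  ],
  twist=[0,0,0,0,0],
)

```text
time: 58.55
tool_pos: [562.4, -51.5, 164.0]
tcp_rot: [3.14, 0.001, 1.82]
contact_force: [0.3, 0.1, -1.4]
grip_width: 11.6
finger_force: 29.9
```

Emit:
arm_command(
  gripper=[5,5,5,5,5],
  dp=[
    [0.93,-0.28,0],
    [0.93,-0.28,0],
    [0.93,-0.28,0],
    [0.93,-0.28,0],
    [0.93,-0.28,0],
  ],
  twist=[0,0,0,0,0],
)

```text
time: 59.18
tool_pos: [499.5, 52.9, 163.4]
tcp_rot: [3.141, 0.0, 1.82]
contact_force: [1.0, -0.4, -2.2]
grip_width: 11.7
finger_force: 29.9
```

Run:
```python
from h import *
C,im,o=snap("wrist","w18");print(o["tool_pos"],o["tcp_rot"],o["grip_width"],o["finger_force"],go(o,*mill(-72.5,-65),112.5,1.821))
for p,z in [((-98,-2.5),115),((97,-23),115),((-98,-127.5),115),((50,-29),100),((50,-101),100),((-30,-29),100)]:
    q=proj(C,[*mill(*p),z]); print(p,q.round()); cv2.circle(im,tuple(int(v) for v in q),3,(0,255,0),1)
cv2.imwrite("pics/w18b.png",cv2.resize(im[...,::-1],(800,600),interpolation=cv2.INTER_CUBIC))
```

```text
[499.50771298  52.91446712 163.40672679] [3.14059980e+00 3.50310831e-04 1.82009126e+00] 11.742770812587906 29.929457008838654 dx -0.06 dy 0.03 dz 2.04 twist -0.01
(-98, -2.5) [213. 118.]
(97, -23) [518. 151.]
(-98, -127.5) [219. 294.]
(50, -29) [431. 156.]
(50, -101) [417. 252.]
(-30, -29) [315. 156.]
```

View pics/w18b.png

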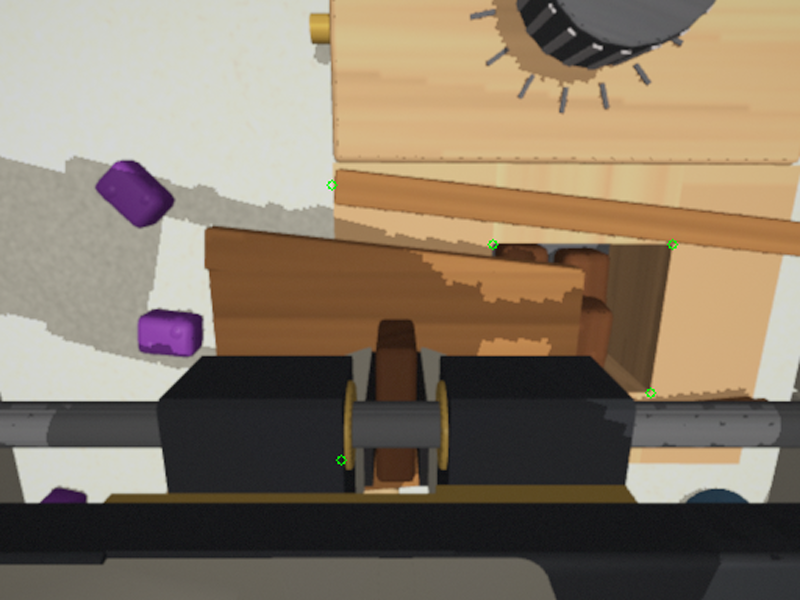

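The rail end at (335,187) and the hopper corners match the projections. The lid hangs level, narrow end first. Next I check how the lid sits in the hand.

Run:
```python
from h import *
o=get_obs();C=cam("wrist",o);Rm=np.array([[np.cos(MY),np.sin(MY)],[-np.sin(MY),np.cos(MY)]])
print("tcp",Rm@(o["tool_pos"][:2]-M))
for n,p,z in [("wide",(205,228),158.6),("narrow",(584,265),158.6),("rail near in",(335,207),115),("rail near out",(335,168),115),("rail far out",(800,222),115),("rail far in",(800,255),115),("S",(335,161),100),("S",(800,163),100)]:
    print(n,Rm@(cast(C,np.array(p)*.64,z)[:2]-M))
```

```text
tcp [-74.45261104 -60.88986077]
wide [-135.53245962  -11.63572883]
narrow [-12.25755092 -23.67297774]
rail near in [-98.62296905  -8.67576482]
rail near out [-98.15339904   6.58417157]
rail far out [ 90.65302874 -14.56350823]
rail far in [ 93.54109497 -28.17599031]
S [-99.80661511   9.27612069]
S [97.3876427   8.61624287]
```

Emit:
arm_command(
  gripper=[5,5,5,5,5],
  dp=[
    [-0.12,0.08,0],
    [0,0,0.4],
    [0,0,0.5],
    [0,0,0.5],
    [0,0,0.3],
  ],
  twist=[0,0,0,0,0],
)

```text
time: 59.85
tool_pos: [502.1, 50.1, 119.6]
tcp_rot: [-3.14, -0.002, 1.82]
contact_force: [-6.3, 6.1, 12.4]
grip_width: 11.9
finger_force: 30.1
```

Emit:
arm_command(
  gripper=[5,5,5,5,5],
  dp=[
    [0,0,0.2],
    [0,0,0.1],
    [0,0,0],
    [0,0,0],
    [0,0,0],
  ],
  twist=[0,0,0,0,0],
)

```text
time: 60.48
tool_pos: [502.4, 49.5, 116.5]
tcp_rot: [3.14, 0.001, 1.821]
contact_force: [-16.1, 0.3, 40.3]
grip_width: 12.0
finger_force: 33.7
```

Run:
```python
from h import *
C,im,o=snap("wrist","w19");Rm=np.array([[np.cos(MY),np.sin(MY)],[-np.sin(MY),np.cos(MY)]])
print("tcp",Rm@(o["tool_pos"][:2]-M),o["tool_pos"],o["contact_force"],o["moment"])
cv2.imwrite("pics/w19b.png",cv2.resize(im[...,::-1],(800,600),interpolation=cv2.INTER_CUBIC))
```

```text
tcp [-71.24769501 -67.4298241 ] [502.44962874  49.539444   116.5462237 ] [-16.07143831   0.3399074   40.25331023] [0.04551839 2.26915002 0.18375895]
```

View pics/w19b.png

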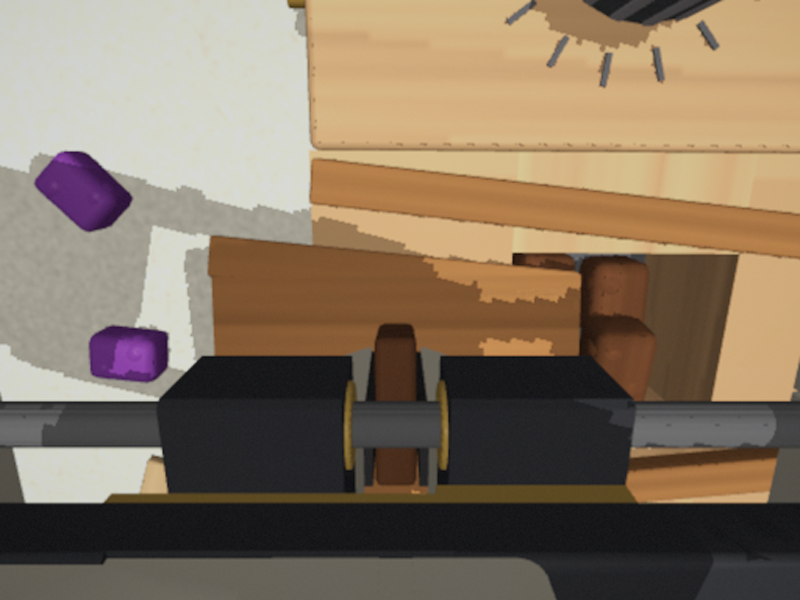

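The reaction is 40 N with the tool 4 mm too high, and there is a wide gap at the left rail near (312,210). The lid seems to sit on the right rail, so I lift it and re-measure.

Emit:
arm_command(
  gripper=[5,5,5,5,5],
  dp=[
    [0,0,-0.4],
    [0,0,-0.4],
    [0,0,-0.2],
    [0,0,0],
    [0,0,0],
  ],
  twist=[0,0,0,0,0],
)

```text
time: 61.15
tool_pos: [502.4, 49.6, 137.2]
tcp_rot: [-3.141, -0.0, 1.82]
contact_force: [-0.5, -0.5, -1.7]
grip_width: 12.1
finger_force: 33.0
```

```bash
cat >> h.py <<'E'
Rm=np.array([[np.cos(MY),np.sin(MY)],[-np.sin(MY),np.cos(MY)]])
def tm(o): return Rm@(o["tool_pos"][:2]-M)
E
python3 - <<'E'
from h import *
P=[]
for i in range(4): C,im,o=snap("wrist","w20");P.append(np.r_[o["tool_pos"],o["tcp_rot"],tm(o),o["contact_force"]])
print(np.round(P,3))
cv2.imwrite("pics/w20b.png",cv2.resize(im[...,::-1],(800,600),interpolation=cv2.INTER_CUBIC))
# old picture, old pose
o["tool_pos"]=np.array([502.45,49.54,116.5]);o["tcp_rot"]=np.array([3.14,.001,1.821]);C=cam("wrist",o)
for n,p,z in [("wide",(209,238),112),("narrow",(580,270),112),("rail near in",(312,205),115),("rail near out",(312,158),115),("rail far in",(800,257),115),("S",(314,149),100),("S",(800,152),100),("R in",(630,472),115),("R in",(775,452),115)]:
    print(n,Rm@(cast(C,np.array(p)*.64,z)[:2]-M))
E
```

```text
[[ 5.02438e+02  4.95520e+01  1.37167e+02 -3.14100e+00 -0.00000e+00
   1.82000e+00 -7.12560e+01 -6.74140e+01 -5.46000e-01 -5.30000e-01
  -1.69400e+00]
 [ 5.02432e+02  4.95290e+01  1.37169e+02 -3.14100e+00 -0.00000e+00
   1.82000e+00 -7.12670e+01 -6.74350e+01  6.40000e-02  2.76000e-01
  -1.33100e+00]
 [ 5.02476e+02  4.95260e+01  1.37224e+02 -3.14100e+00 -0.00000e+00
   1.82000e+00 -7.12250e+01 -6.74490e+01  3.70000e-02 -4.05000e-01
  -1.82400e+00]
 [ 5.02502e+02  4.95530e+01  1.37307e+02 -3.14100e+00 -0.00000e+00
   1.82000e+00 -7.11940e+01 -6.74290e+01 -3.59000e-01  1.22000e-01
  -1.14400e+00]]
wide [-131.17152847  -21.34069114]
narrow [-10.23977451 -31.88134012]
rail near in [-96.98805538 -10.56031899]
rail near out [-96.37633729   3.54589072]
rail far in [ 58.90190649 -26.96910912]
S [-97.94995812   6.4810731 ]
S [63.61333761  5.63000941]
R in [  14.09125641 -106.00407374]
R in [ 65.10813594 -97.84441058]
```

View pics/w20b.png

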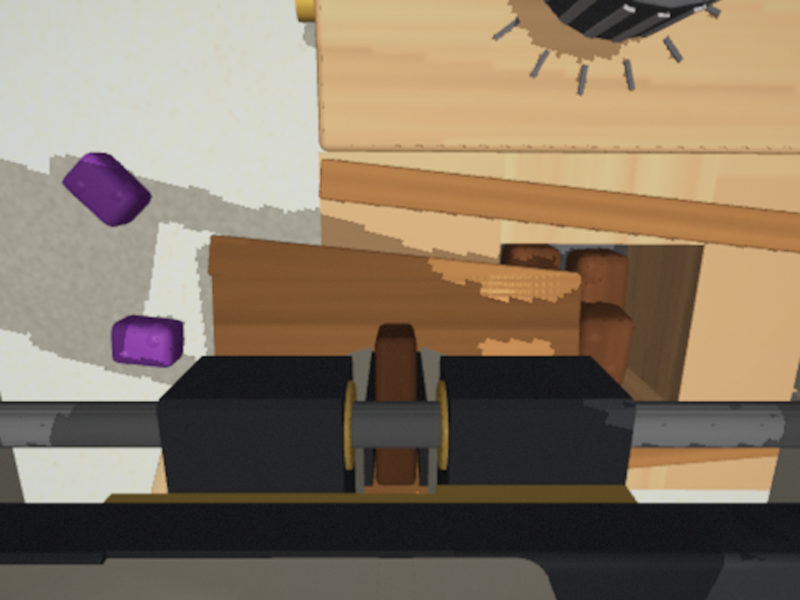

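Run:
```python
from h import *
o=get_obs();C=cam("wrist",o)
for n,p,z in [("wide",(210,237),132.4),("wide low",(210,275),124.4),("narrow",(580,272),132.4),("rail near in",(320,200),115),("rail near out",(320,159),115),("rail far in",(800,251),115),("S",(322,150),100),("S",(800,153),100),("hop",(500,245),100),("hop",(704,245),100),("R in",(700,457),115)]:
    print(n,(Rm@(cast(C,np.array(p)*.64,z)[:2]-M)).round(1))
```

```text
wide [-130.9  -21.1]
wide low [-135.2  -35.5]
narrow [ -9.9 -32.7]
rail near in [-97.4 -10.6]
rail near out [-96.8   3.3]
rail far in [ 75.4 -28.8]
S [-98.1   6.6]
S [79.8  5.5]
hop [-30. -29.]
hop [ 49.6 -29. ]
R in [  52.7 -113.2]
```

Emit:
arm_command(
  gripper=[5,5,5,5,5],
  dp=[
    [0.32,-0.08,0],
    [0,0,0],
    [0,0,0.3],
    [0,0,0.3],
    [0,0,0],
  ],
  twist=[0,0,0,0,0],
)

```text
time: 61.98
tool_pos: [498.2, 56.7, 121.8]
tcp_rot: [-3.14, -0.0, 1.82]
contact_force: [0.4, -0.1, -2.0]
grip_width: 12.0
finger_force: 33.0
```

Emit:
arm_command(
  gripper=[5,5,5,5,5],
  dp=[
    [0,0,0.1],
    [0,0,0.1],
    [0,0,0.1],
    [0,0,0],
    [0,0,0],
  ],
  twist=[0,0,0,0,0],
)

```text
time: 62.6
tool_pos: [499.2, 56.5, 115.9]
tcp_rot: [3.14, 0.001, 1.82]
contact_force: [-0.0, -2.4, 4.6]
grip_width: 11.9
finger_force: 32.2
```

Run:
```python
from h import *
C,im,o=snap("wrist","w21");print(tm(o),o["tool_pos"],o["contact_force"],o["moment"],o["tcp_rot"],o["finger_force"])
```

```text
[-72.64424246 -59.91105265] [499.23632275  56.47896369 115.92744701] [-0.0422073  -2.39754571  4.6417473 ] [-0.16325486  0.27104532  0.07979983] [3.14040077e+00 9.39330702e-04 1.82028365e+00] 32.21609078318579
```

Emit:
arm_command(
  gripper=[5,5,5,5,5],
  dp=[
    [0,0,0.04],
    [0,0.2,0],
    [0,0.2,0],
    [0,0.2,0],
    [0,0,0],
  ],
  twist=[0,0,0,0,0],
)

```text
time: 63.28
tool_pos: [512.6, 60.7, 114.5]
tcp_rot: [-3.14, -0.001, 1.821]
contact_force: [-3.9, -1.1, 7.8]
grip_width: 11.8
finger_force: 31.1
```

Run:
```python
from h import *
C,im,o=snap("wrist","w22");print(tm(o),o["tool_pos"],o["contact_force"],o["moment"],o["tcp_rot"],o["finger_force"])
# lid's left edge: print strong vertical gradient rows at some columns
g=cv2.cvtColor(cv2.GaussianBlur(im,(3,3),0),cv2.COLOR_RGB2GRAY).astype(int)
for u in (150,180,210,240,300,340):
    d=np.abs(g[4:222,u]-g[0:218,u]);r=[int(i+2) for i in range(1,217) if d[i]>18 and d[i]>=d[i-1] and d[i]>d[i+1]];print(u,[(i,tuple(int(k) for k in im[i+4,u])) for i in r])
```

```text
[-58.63090105 -59.13856344] [512.62290642  60.69439423 114.54595677] [-3.90521865 -1.11010621  7.75467737] [0.15310521 0.93613951 0.14440897] [-3.13998152e+00 -5.23214770e-04  1.82050646e+00] 31.09712927325745
150 [(134, (162, 158, 145)), (150, (128, 86, 49))]
180 [(109, (205, 177, 129)), (113, (195, 167, 120)), (117, (175, 123, 72)), (121, (180, 124, 73)), (141, (120, 81, 48)), (149, (120, 90, 61)), (152, (120, 81, 46))]
210 [(109, (194, 167, 120)), (113, (216, 189, 141)), (120, (171, 119, 69)), (124, (181, 127, 73)), (145, (119, 80, 47)), (152, (115, 85, 57)), (155, (122, 81, 46))]
240 [(109, (193, 166, 120)), (114, (216, 190, 140)), (124, (174, 122, 71)), (128, (181, 127, 73)), (152, (154, 121, 85)), (155, (116, 86, 57)), (159, (126, 83, 49))]
300 [(28, (103, 102, 104)), (33, (213, 180, 132)), (110, (216, 190, 140)), (114, (216, 189, 139)), (130, (162, 111, 64)), (134, (180, 127, 75)), (161, (164, 125, 86)), (165, (187, 132, 77)), (168, (188, 134, 78)), (174, (212, 165, 101)), (182, (124, 82, 48))]
340 [(14, (158, 124, 85)), (40, (213, 180, 130)), (108, (155, 123, 85)), (114, (215, 183, 133)), (135, (167, 116, 67)), (139, (180, 126, 75)), (165, (127, 91, 57)), (168, (189, 134, 79)), (172, (197, 145, 86)), (192, (126, 84, 49)), (218, (195, 140, 82))]
```

Run:
```python
from h import *
o=get_obs();C=cam("wrist",o)
for u,a,b in [(180,143,150.5),(210,146.5,153.5),(240,150,157),(300,None,164)]:
    if a: print(u,"rail",(Rm@(cast(C,(u,a),115)[:2]-M)).round(1),end=" ")
    for z in (108,): print("lid",(Rm@(cast(C,(u,b),z)[:2]-M)).round(1))
```

```text
180 rail [-93.9  -7.8] lid [-95.7 -12.4]
210 rail [-79.4  -9.5] lid [-80.4 -14. ]
240 rail [-64.8 -11.2] lid [-65.1 -15.8]
lid [-34.1 -19.4]
```

Emit:
arm_command(
  gripper=[5,5,5,5,5],
  dp=[
    [-0.06,0.2,0],
    [0,0.3,0],
    [0,0.3,0],
    [0,0.2,0],
    [0,0,0],
  ],
  twist=[0,0,0,0,0],
)

```text
time: 63.95
tool_pos: [537.2, 65.6, 114.4]
tcp_rot: [-3.14, -0.001, 1.82]
contact_force: [-3.6, 0.3, 5.9]
grip_width: 11.7
finger_force: 31.0
```

Run:
```python
from h import *
o=get_obs();print(tm(o),o["tool_pos"],Rm@o["contact_force"][:2],o["moment"],o["tcp_rot"],o["finger_force"])
```

```text
[-33.65006452 -60.47335691] [537.15738243  65.58145412 114.42025078] [-3.39764185  1.14917745] [0.28718382 0.94476593 0.09262344] [-3.13974857e+00 -8.58682445e-04  1.82040143e+00] 30.976846186240437
```

Emit:
arm_command(
  gripper=[5,5,5,5,5],
  dp=[
    [0,0.3,0],
    [0,0.3,0],
    [0,0.3,0],
    [0,0.3,0],
    [0,0,0],
  ],
  twist=[0,0,0,0,0],
)

```text
time: 64.58
tool_pos: [564.4, 74.1, 113.6]
tcp_rot: [-3.136, -0.004, 1.82]
contact_force: [-6.9, 4.6, 4.3]
grip_width: 11.9
finger_force: 30.6
```

Run:
```python
from h import *
o=get_obs();print(tm(o),o["tool_pos"],Rm@o["contact_force"][:2],o["contact_force"],o["moment"],o["tcp_rot"],o["finger_force"])
```

```text
[ -5.09621221 -58.92542427] [564.44059995  74.14560139 113.55281064] [-5.52453487  6.14948529] [-6.87419747  4.59152089  4.33176509] [ 1.08209141  1.45582769 -0.15372594] [-3.13600512 -0.00385357  1.81970084] 30.60585097636249
```

Emit:
arm_command(
  gripper=[5,5,5,5,5],
  dp=[
    [0.06,0.1,0],
    [0,0.2,0],
    [0,0.2,0],
    [0,0.1,0],
    [0,0,0],
  ],
  twist=[0,0,0,0,0],
)

```text
time: 65.2
tool_pos: [567.7, 75.1, 113.0]
tcp_rot: [-3.11, -0.003, 1.821]
contact_force: [-46.3, -14.0, 28.4]
grip_width: 11.8
finger_force: 31.9
```

Run:
```python
from h import *
o=get_obs();print(tm(o),o["tool_pos"],Rm@o["contact_force"][:2],o["contact_force"],o["moment"],o["tcp_rot"],o["finger_force"])
```

```text
[ -1.6927218  -58.78497019] [567.70353519  75.1237261  113.04674792] [-48.29714941  -2.07145967] [-46.28322067 -13.95596899  28.39051742] [-1.92253396  7.33452709 -0.03197993] [-3.11015315e+00 -2.63239901e-03  1.82088173e+00] 31.877240627982246
```

The lid stopped 19 mm early with 48 N. That fits one edge riding at lip height, with the lid rolled in the grip by the earlier press. I back it out to the entry, drop it flat and regrip.

Emit:
arm_command(
  gripper=[5,5,5,5,5],
  dp=[
    [0,-0.3,0],
    [0,-0.3,0],
    [0,-0.4,-0.02],
    [0,-0.4,0],
    [0,-0.4,0],
  ],
  twist=[0,0,0,0,0],
)

```text
time: 65.82
tool_pos: [536.9, 66.4, 114.6]
tcp_rot: [-3.141, 0.0, 1.82]
contact_force: [0.5, 0.6, -1.7]
grip_width: 11.5
finger_force: 31.4
```

Emit:
arm_command(
  gripper=[5,5,5,5,5],
  dp=[
    [0,-0.4,0],
    [0,-0.4,0],
    [0,-0.4,0],
    [-0.04,-0.37,0],
    [0,0,0],
  ],
  twist=[0,0,0,0,0],
)

```text
time: 66.45
tool_pos: [499.2, 55.8, 114.8]
tcp_rot: [-3.141, 0.0, 1.82]
contact_force: [-0.2, -0.9, -1.9]
grip_width: 11.4
finger_force: 31.4
```

Run:
```python
from h import *
C,im,o=snap("wrist","w23");print(tm(o),o["tool_pos"],Rm@o["contact_force"][:2],o["contact_force"],o["moment"],o["tcp_rot"],o["finger_force"])
_,s,_=snap("side","s3")
q=proj(cam("side"),[*mill(-70,-65),110]);print(q)
u,v=q.astype(int);c=cv2.resize(s[v-50:v+50,u-65:u+65],(780,600),interpolation=cv2.INTER_CUBIC)
cv2.imwrite("pics/s3b.png",c[...,::-1])
```

```text
[-72.85034918 -60.55385621] [499.19565553  55.80515172 114.76950678] [-0.46369821 -0.80877899] [-0.24918783 -0.89835678 -1.86298102] [-0.02718783 -0.07540657 -0.02112296] [-3.14135362e+00  5.99459846e-05  1.81984969e+00] 31.37436553784937
[237.26198185 182.15479628]
```

View pics/s3b.png

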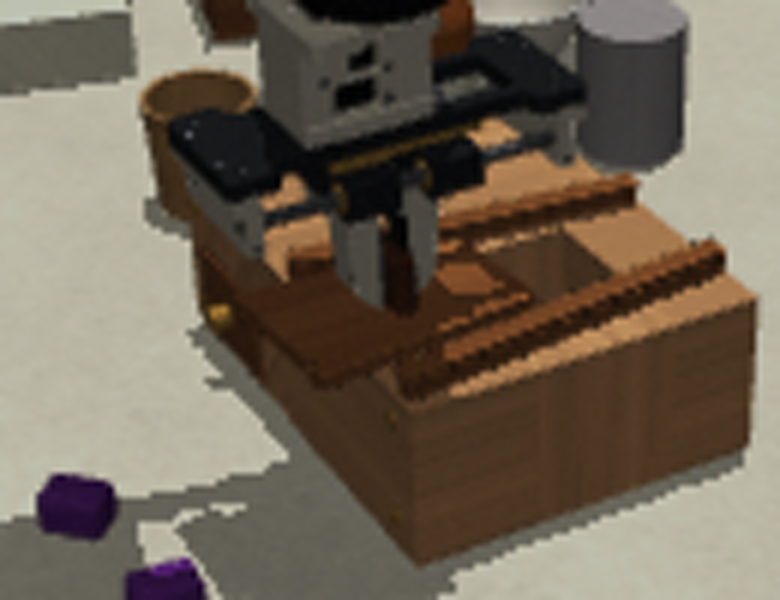

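The side view shows the lid at the entry, between the rails, with its right edge raised. I release it so it falls flat.

Emit:
arm_command(
  gripper=[20,30,40,40,40],
  dp=[
    [0,0,0],
    [0,0,0],
    [0,0,0],
    [0,0,0],
    [0,0,0],
  ],
  twist=[0,0,0,0,0],
)

```text
time: 67.18
tool_pos: [499.8, 56.0, 114.7]
tcp_rot: [3.142, 0.0, 1.82]
contact_force: [-0.8, 0.6, 0.4]
grip_width: 40.1
finger_force: 0.0
```

Emit:
arm_command(
  gripper=[50,50,50,50,50],
  dp=[
    [0,0,-0.6],
    [0,0,-0.8],
    [0,0,-0.8],
    [0,0,0],
    [0,0,0],
  ],
  twist=[0,0,0,0,0],
)

```text
time: 67.8
tool_pos: [499.5, 56.0, 169.5]
tcp_rot: [-3.141, 0.0, 1.82]
contact_force: [0.6, 0.2, -0.1]
grip_width: 50.1
finger_force: 0.0
```

Run:
```python
from h import *
C,im,o=snap("wrist","w24");print(tm(o),o["tool_pos"],o["contact_force"])
for r in chunks(C,im,138): print(r,(Rm@(r[2]-M)).round(1),r[3]-np.pi/2-MY)
g=cv2.cvtColor(cv2.GaussianBlur(im,(3,3),0),cv2.COLOR_RGB2GRAY).astype(int)
for u in (170,200,230,260,290,320,350):
    d=np.abs(g[4:222,u]-g[0:218,u]);r=[int(i+2) for i in range(1,217) if d[i]>18 and d[i]>=d[i-1] and d[i]>d[i+1]]
    print(u,[(i,tuple(int(k) for k in im[i+4,u]),*(Rm@(cast(C,(u,i),108)[:2]-M)).round(0)) for i in r if i>100])
```

```text
[-72.51141955 -60.43916874] [499.49567452  56.00012636 169.50142127] [ 0.55226737  0.21883403 -0.13918974]
(array([364., 194.]), np.int32(1471), array([564.3,  88.7]), 1.84, [np.float64(23.0), np.float64(43.0)]) [ -1.6 -44.8] 0.019203673205103522
(array([254., 219.]), np.int32(1411), array([500.4,  56.1]), 1.83, [np.float64(12.0), np.float64(50.0)]) [-71.6 -60.6] 0.009203673205103513
170 [(131, (162, 158, 145), np.float64(-128.0), np.float64(-8.0)), (136, (127, 86, 49), np.float64(-128.0), np.float64(-12.0))]
200 [(132, (169, 166, 153), np.float64(-108.0), np.float64(-9.0)), (140, (120, 81, 48), np.float64(-108.0), np.float64(-14.0))]
230 [(105, (205, 179, 131), np.float64(-87.0), np.float64(8.0)), (109, (186, 160, 114), np.float64(-87.0), np.float64(6.0)), (113, (184, 129, 76), np.float64(-87.0), np.float64(3.0)), (137, (216, 178, 129), np.float64(-88.0), np.float64(-12.0)), (143, (123, 83, 48), np.float64(-88.0), np.float64(-16.0))]
260 [(105, (203, 176, 129), np.float64(-68.0), np.float64(8.0)), (109, (216, 189, 140), np.float64(-68.0), np.float64(6.0)), (116, (182, 128, 75), np.f
[... 1400 characters left out ...]
float64(-26.0), np.float64(-25.0)), (175, (116, 76, 42), np.float64(-26.0), np.float64(-39.0)), (197, (150, 101, 57), np.float64(-25.0), np.float64(-55.0)), (202, (159, 109, 63), np.float64(-25.0), np.float64(-58.0)), (206, (164, 113, 65), np.float64(-24.0), np.float64(-61.0)), (211, (129, 87, 50), np.float64(-24.0), np.float64(-65.0))]
350 [(106, (215, 189, 140), np.float64(-8.0), np.float64(8.0)), (110, (215, 189, 140), np.float64(-8.0), np.float64(5.0)), (126, (177, 122, 72), np.float64(-7.0), np.float64(-5.0)), (150, (216, 188, 138), np.float64(-6.0), np.float64(-21.0)), (158, (100, 100, 101), np.float64(-6.0), np.float64(-27.0)), (163, (64, 64, 63), np.float64(-5.0), np.float64(-30.0))]
```

Emit:
arm_command(
  gripper=[50,50,50,50,50],
  dp=[
    [-0.12,0.03,0.5],
    [0,0,0.7],
    [0,0,0.7],
    [0,0,0.4],
    [0,0,0],
  ],
  twist=[0,0,0,0,0],
)

```text
time: 68.47
tool_pos: [500.6, 53.2, 111.0]
tcp_rot: [-3.139, -0.001, 1.82]
contact_force: [0.7, -0.7, 0.2]
grip_width: 50.0
finger_force: 0.0
```

Emit:
arm_command(
  gripper=[25,10,5,5,5],
  dp=[
    [0,0,0],
    [0,0,0],
    [0,0,0],
    [0,0,0],
    [0,0,0],
  ],
  twist=[0,0,0,0,0],
)

```text
time: 69.1
tool_pos: [501.3, 53.3, 112.4]
tcp_rot: [3.141, 0.0, 1.82]
contact_force: [0.0, -0.1, 1.4]
grip_width: 11.7
finger_force: 30.0
```

Emit:
arm_command(
  gripper=[5,5,5,5,5],
  dp=[
    [0,0,0],
    [-0.07,0.3,0],
    [0,0.4,0],
    [0,0.4,0],
    [0,0.3,0],
  ],
  twist=[0,0,0,0,0],
)

```text
time: 69.72
tool_pos: [535.9, 60.3, 112.4]
tcp_rot: [-3.141, 0.0, 1.82]
contact_force: [-5.4, -1.0, 8.2]
grip_width: 12.0
finger_force: 30.0
```

Emit:
arm_command(
  gripper=[5,5,5,5,5],
  dp=[
    [0,0.3,0],
    [0,0.3,0],
    [0,0.3,0],
    [0,0.2,0],
    [0,0,0],
  ],
  twist=[0,0,0,0,0],
)

```text
time: 70.35
tool_pos: [563.1, 67.2, 112.4]
tcp_rot: [3.141, 0.0, 1.82]
contact_force: [-1.0, -0.3, 4.5]
grip_width: 12.0
finger_force: 30.0
```

Run:
```python
from h import *
o=get_obs();print(tm(o),o["tool_pos"],Rm@o["contact_force"][:2],o["contact_force"],o["moment"],o["tcp_rot"],o["finger_force"])
```

```text
[ -8.08110282 -65.3253806 ] [563.1318769   67.20613045 112.38389182] [-1.04307619  0.00237492] [-1.01123704 -0.25576009  4.48586658] [-0.06990529  0.2012065   0.10079973] [3.14082253e+00 2.95898936e-04 1.82027870e+00] 30.001503825187683
```

Emit:
arm_command(
  gripper=[5,5,5,5,5],
  dp=[
    [0,0.2,0],
    [0,0.3,0],
    [0,0.2,0],
    [0,0.1,0],
    [0,0,0],
  ],
  twist=[0,0,0,0,0],
)

```text
time: 70.97
tool_pos: [580.2, 72.9, 112.4]
tcp_rot: [-3.138, -0.002, 1.82]
contact_force: [-9.2, 1.8, 10.0]
grip_width: 11.9
finger_force: 30.0
```

Emit:
arm_command(
  gripper=[5,5,5,5,5],
  dp=[
    [0,0.08,0],
    [0,0.08,0],
    [0,0.08,0],
    [0,0,0],
    [0,0,0],
  ],
  twist=[0,0,0,0,0],
)

```text
time: 71.6
tool_pos: [585.3, 74.7, 112.4]
tcp_rot: [-3.137, -0.003, 1.82]
contact_force: [-12.6, 3.2, 10.4]
grip_width: 11.4
finger_force: 30.1
```

Run:
```python
from h import *
o=get_obs();print(tm(o),o["tool_pos"],Rm@o["contact_force"][:2],o["contact_force"],o["moment"],o["tcp_rot"],o["finger_force"])
```

```text
[ 15.30557495 -63.52174075] [585.34529185  74.73965617 112.39256017] [-11.42703196   6.21945095] [-12.61050999   3.19901033  10.40529254] [ 0.44242581  1.67683052 -0.19956796] [-3.13703424e+00 -2.68065859e-03  1.82015393e+00] 30.056249499320984
```

Emit:
arm_command(
  gripper=[5,5,5,5,5],
  dp=[
    [0.04,0.08,0],
    [0,0.08,0],
    [0,0.06,0],
    [0,0,0],
    [0,0,0],
  ],
  twist=[0,0,0,0,0],
)

```text
time: 72.22
tool_pos: [586.7, 75.3, 112.3]
tcp_rot: [-3.128, -0.002, 1.82]
contact_force: [-26.0, -4.5, 19.2]
grip_width: 11.9
finger_force: 30.1
```

Run:
```python
from h import *
o=get_obs();print(tm(o),o["tool_pos"],Rm@o["contact_force"][:2],o["contact_force"],o["moment"],o["tcp_rot"],o["finger_force"])
```

```text
[ 16.77545916 -63.3168188 ] [586.71878242  75.30186278 112.28556258] [-26.31699559   2.08097946] [-26.01370649  -4.49464206  19.22344566] [-0.73517621  3.78204113 -0.12936626] [-3.12796512e+00 -1.93186260e-03  1.82045091e+00] 30.08693128824234
```

Emit:
arm_command(
  gripper=[20,30,40,40,40],
  dp=[
    [0,0,0],
    [0,0,0],
    [0,0,0],
    [0,0,0],
    [0,0,0],
  ],
  twist=[0,0,0,0,0],
)

```text
time: 72.85
tool_pos: [592.7, 75.8, 112.0]
tcp_rot: [3.141, 0.0, 1.82]
contact_force: [0.5, -0.4, 0.3]
grip_width: 39.8
finger_force: 0.0
```

Emit:
arm_command(
  gripper=[50,50,50,50,50],
  dp=[
    [0,0,-0.6],
    [0,0,-0.9],
    [0,0,-0.9],
    [0,0,-0.9],
    [0,0,-0.9],
  ],
  twist=[0,0,0,0,0],
)

```text
time: 73.47
tool_pos: [592.7, 75.8, 219.3]
tcp_rot: [3.14, 0.0, 1.82]
contact_force: [0.6, 0.7, -0.3]
grip_width: 49.8
finger_force: 0.0
```

Run:
```python
from h import *
capture("wrist")
C,im,o=snap("wrist","w25");print(tm(o),o["tool_pos"],o["contact_force"])
for r in chunks(C,im,138): print(r,(Rm@(r[2]-M)).round(1),r[3]-np.pi/2-MY)
q=proj(C,[*mill(0,70),150]);print("ring px",q)
hsv=cv2.cvtColor(im,cv2.COLOR_RGB2HSV)
m=(hsv[...,0]>15)&(hsv[...,0]<30)&(hsv[...,1]>140)
for p,a,_ in blobs(m,8):
    d=Rm@(cast(C,p,150)[:2]-M)-[0,70]
    if np.hypot(*d)<32: print("mark",a,d,np.arctan2(d[1],d[0]))
g=cv2.cvtColor(im,cv2.COLOR_RGB2GRAY).astype(int)
for z,y in ((108,-45),(108,-40)):
  xs=np.arange(-70,100,.5);v=[]
  for x in xs:
    a,b=proj(C,[*mill(x,y),z]).round().astype(int); v.append(g[b,a] if 0<=b<384 and 0<=a<512 else -1)
  v=np.array(v);d=np.abs(v[6:]-v[:-6]);print(y,[(xs[i+3],int(d[i])) for i in range(1,len(d)-1) if d[i]>25 and d[i]>=d[i-1] and d[i]>d[i+1]])
```

```text
[ 24.00298268 -64.64085257] [594.04919093  75.80710795 222.55925987] [0.08840966 0.74048094 2.10222255]
(array([243., 191.]), np.int32(900), array([586.8,  77.7]), 1.82, [np.float64(11.0), np.float64(48.0)]) [ 17.4 -61. ] -0.0007963267948964958
(array([487., 214.]), np.int32(631), array([779.6, 106.2]), 1.56, [np.float64(8.0), np.float64(56.0)]) [211.3 -81.1] -0.2607963267948965
ring px [213.94093863  -2.54165433]
-45 [(np.float64(-59.5), 37), (np.float64(-55.5), 37), (np.float64(-44.5), 31), (np.float64(11.5), 66), (np.float64(13.0), 33), (np.float64(21.5), 39), (np.float64(23.5), 65), (np.float64(63.0), 37), (np.float64(67.5), 37), (np.float64(69.0), 43), (np.float64(80.0), 33), (np.float64(93.0), 30), (np.float64(94.0), 58), (np.float64(95.5), 70), (np.float64(96.5), 57)]
-40 [(np.float64(-63.5), 26), (np.float64(-62.5), 33), (np.float64(-61.0), 32), (np.float64(-45.5), 42), (np.float64(30.0), 49), (np.float64(38.5), 48), (np.float64(41.5), 31), (np.float64(46.0), 48), (np.float64(47.0), 47), (np.float64(49.0), 31), (np.float64(50.0), 30), (np.float64(54.5), 47), (np.float64(55.5), 33), (np.float64(57.5), 32), (np.float64(90.0), 46), (np.float64(91.0), 39), (np.float64(97.0), 33)]
```

Emit:
arm_command(
  gripper=[50,50,50,50,50],
  dp=[
    [0.8,0,-0.8],
    [0.8,0,-0.8],
    [0.8,0,-0.5],
    [0.8,0,0],
    [0,0,0],
  ],
  twist=[0,0,0,0,0],
)

```text
time: 74.2
tool_pos: [572.0, 154.8, 268.7]
tcp_rot: [-3.14, -0.0, 1.822]
contact_force: [-0.8, 0.0, 0.7]
grip_width: 50.1
finger_force: 0.0
```

Run:
```python
from h import *
capture("wrist")
C,im,o=snap("wrist","w26")
hsv=cv2.cvtColor(im,cv2.COLOR_RGB2HSV)
m=(hsv[...,0]>15)&(hsv[...,0]<30)&(hsv[...,1]>130)
for p,a,_ in blobs(m,8):
    d=Rm@(cast(C,p,150)[:2]-M)-[0,70]
    if np.hypot(*d)<32: print("mark",a,d,np.arctan2(d[1],d[0]))
for r in chunks(C,im,138): print(r,(Rm@(r[2]-M)).round(1),r[3]-np.pi/2-MY)
```

```text
mark 108 [ 7.11018601 21.76536878] 1.255050851522658
(array([247., 240.]), np.int32(200), array([581.8,  95.3]), 1.82, [np.float64(11.0), np.float64(23.0)]) [ 17.  -42.7] -0.0007963267948964958
(array([485., 245.]), np.int32(504), array([805. , 148.1]), 3.14, [np.float64(13.0), np.float64(49.0)]) [246.3 -46.8] 1.3192036732051036
```

The ring reads 1.255 rad and the lid is at home, so I hand the job in.

```bash
python3 -c "
from plant import *
print(close_job())"
```

```text
the job is handed in; nothing more can be done
None
```

I handed the job in at about 74 s of the 210 s: the ring was zeroed and reads three clicks open (1.255 rad), all four chunks are in the hopper, and the lid is wedged at its home position; the hand-in returned no verdict.

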